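Swap the swage block for the doming block in the blocked drawer

ROBOT

A 6-joint arm with a two-finger parallel gripper is mounted at the origin on a cart in front of the work surface, level with it; the furniture and walls round the work are solid. World frame = base frame: x ahead of the robot, y to its left, z up, the work surface at z = 0. Lengths are in m, angles in rad, forces in N, time in s.
With the tool pointing down it reaches from about 0.25 to 0.775 m from the base axis. Payload 8.9 kg.
Tool frame: the origin (TCP) lies on the centre line of the jaws, within the pads' length; the fingertips stand 25 mm ahead of it and the grasp point (between the pads) lies 6 mm ahead of it; z points along the fingers, y is the line along which they close (so a half turn about z gives the same grasp; the last joint's range is limited). The gripper opens to 85 mm and grips with 20 to 120 N. Pads are 22 mm wide; open, the fingers measure 114 mm over their backs; the gripper's body (76 mm by 85 mm) begins 54 mm behind the grasp point. The pads swing forward as they close: fully open they stand 13 mm farther back than shut.
Start: joints at [1.047, 0.291, -0.153, 1.127, 0, 1.431], TCP at [0.197, 0.487, 0.256] pointing down, gripper open.
Joint ranges: [-2.52, 2.52], [-0.91, 1.74], [-1.3, 1.37], [-1.96, 2.02], [-1.52, 1.47], [-3.14, 3.14]. Speed limits (rad/s): [2.22, 2.22, 2.79, 3.14, 3.14, 3.14].

INTERFACE

Orientations are given as a unit quaternion [x, y, z, w].
In Python, from cell import r gives the robot as it stands.
- The arm moves only by the tool arm_command, never from a script. Its argument "motion" is a list of rows, each an object with "hand": the opening, from -1 (shut) to 1 (fully open), so that 0 is half open; "slide": the shift along the tool's x, y, z in mm, a list of three; "yaw": the turn about the tool's z in degrees. In form: [{"hand": hand, "slide": [x, y, z], "yaw": yaw}, ...]. A call has exactly 8 rows; each row shifts and turns the commanded pose from where the row before left it, along the tool's axes as they then stand; what a row does not reach is not made up. A row lasts 1/10 s, in which the tool goes at most 50 mm and 8.59 degrees, less where a joint would pass 70% of its speed; a pose out of reach is approached as far as the arm can. A call is refused whole if a number of a shift passes 50 or a number of a turn 8.59, either way. A call with a gripper value outside its range is refused whole. The fingers move at their own pace and stop on an object; "force" is the grip in N (left out, the last holds). Time passes only in rows, so rows that do not move let the fingers close, or fill a call up. It gives the time, the measured TCP pose, the force, the opening and the grip force at its end, in the units of the state.
- r.get_state(): the state, without advancing time (a new reading comes with each control period).
- r.camera(name): name is "scene" or "top" or "wrist"; returns a dict with "pixels" (384x512x3 uint8, blue, green, red), "intrinsics" (3x3 intrinsics, pixels), "R" (3x3) and "t" (3): a world point X has camera coordinates R X + t; the wrist camera has in their place "mount" (4x4, takes a point from camera to tool coordinates, whose origin is the TCP and whose axes are the flange's). Camera axes: x right, y down, z forward; pixel columns grow to the right and rows downward; lengths in m; the calibration is good to about 2 mm. The wrist camera is an equidistant fisheye: a pixel r from the principal point sees the ray r / f radians off the axis. A picture is of the moment at which its call begins: read the wrist's pose just before it. There is no depth.
- r.job_done(): hands the job in; it is judged then, once.
The state is a dict: "clock": time; "qpos": joint angles; "joint_velocities": joint speeds; "tau": joint torques, N m; "position": TCP position; "orientation": TCP orientation; "force": force on the tool from outside, world axes, zero at the start; "moment": the same for the moment, N m; "grip_width": finger opening in m; "finger_force": force on a finger pad.
Only numpy, scipy, OpenCV 4.12 (cv2) and the standard library are available. Lean on these libraries where they do the work, as an engineer would, in place of code of your own. Each camera call takes 0.05 s, during which the arm holds its last target. There are 200 camera calls.

TASK

I want to dome some discs next: fetch the brass doming block out of the little tool chest's drawer and stand it in the middle of the black rubber pad, and put away the steel swage block that is on the pad, down in its wooden nest in that drawer. The solder spool and the cream jar stand in front of the drawer, so first lift them over, upright, onto the green mat - do not push them with the drawer - and only then pull the drawer well open. When the swap is done, push the drawer fully shut and stand the spool and the jar each back where it stood at the start.

Things in the scene. Friction and masses are not known exactly. Their poses are not given: they have to be found in the camera images.
- spool: Round white spool of solder wire, 43 mm across, 24 mm high, standing on its flat end on the bench in front of the drawer, about 60 mm from the bar handle (jar and spool change sides from start to start). Origin: centre of its underside; z up. About 80 g, solid; grasp across the diameter.
- jar: Open round cream-coloured jar with a threaded neck, 38 mm across, 32 mm high, mouth up, no lid, standing on the bench beside the spool (centres 80 mm or more apart). Origin: centre of its underside; z up. 50 g; grasp across the diameter.
- doming_block: Dull brass-yellow doming cube, 44 x 44 x 45 mm high, round hollows in its faces. Origin: centre of its underside; z up, x and y square to its faces. At the start it stands in one of the drawer's two bays, on the drawer floor 12 mm above the bench, seen through the chest's clear pane, within 0.2 rad of square to the drawer. About 0.72 kg.
- swage_block: Grey steel block, 44 x 44 x 34 mm high, three half-round grooves of different width across its top. Origin: centre of its underside; z up, x and y square to its faces, x along the grooves. At the start it stands on the pad, turned any way up to 0.8 rad. About 0.48 kg.
- nest: Nest of the swage block: a loose square dark wood tray 66 x 66 mm with a blue cloth floor; floor 4 mm thick, rim 3 mm wide and 8 mm high over all, 60 mm clear inside, so the block goes in nearly square to it. Origin: centre of its underside; x, y along its sides. It lies on the floor of the drawer's other bay, nearly square to it, and stays there. 90 g.
- pad: Fixed black rubber pad 100 x 100 x 14 mm on the bench. Origin: centre of its underside; its top is 14 mm above the bench. Between it and the chest a motor hangs over the back of the bench (0.6 m straight ahead of the robot, from 0.43 m up): carry things across in front of it, no more than 0.5 m from the robot's axis.
- mat: Fixed green bench mat with a thin white border, 100 mm (its x) by 140 mm (its y), 3 mm thick, empty at the start: the side area for spool and jar, room for both side by side along y. Origin: centre of its underside. Pad and mat change places from start to start.
- chest: Fixed wooden tool chest on the bench, 190 mm wide (y), 150 mm deep (x), 66 mm high, with a clear pane in its top and one drawer whose dark front faces the robot (-x). Origin: centre of its underside. The front edge of its top is 75 mm ahead of the origin, 46 mm behind the bar handle when shut; pull the drawer out before reaching in.
- drawer (a joint): Drawer position in m: 0 shut, 0.11 fully out (a stop). Slides along the chest's -x, about 2 N friction, stays where left. Two bays side by side, each 80 mm wide, centres 42 mm either side of the middle, 112 mm behind the bar. Tops above the bench: floor 12, divider and side walls 22, front 62 mm. From 0.08 out the blocks can be gripped from above, fingers to left and right.
- drawer_handle (a point): Middle of the drawer's brass bar handle, a round bar 80 mm long along the point's y, 44 mm above the bench, 35 mm out from the drawer front; moves with the drawer. x points square into the chest (away from the robot), z up. Take the bar from above with a finger before and one behind it; opened to about 32 mm they fit between bar and front.
Not all that is in view belongs to the job. What is shaped like the jar but blue or pink is not meant.

How it is judged:
By the outcome, as a careful person would: the job done as asked, in the order asked, and still so for the second after the job is handed in, with the robot touching nothing.
It also fails if it takes over 147 s, if anything falls off the work surface, if the arm or the gripper's body presses on something with over 40 N, if the wrist force passes 120 N, or if a joint passes its speed limit or range.

## Working session

There is one attempt and no reset: what is moved stays moved. The work goes in short steps, Python scripts to look and compute and a tool call to move; the robot and the scene stay as the last step left them, time stands still between calls to the robot, and variables do not carry over. Pictures are saved under pics/ and viewed, at most 14 in all, crops included, and the job is handed in when it is done.

Besides the shell and the picture viewer there is one more tool, called as name(argument=value, ...) on one line, values as JSON. arm_command: Moves the arm, as the interface text tells. Its arguments: {"type":"object","properties":{"motion":{"type":"array"},"force":{"type":"number"}},"required":["motion"]}

```bash
mkdir -p pics; ls
python3 - <<'E'
from cell import r
import cv2,numpy as np
s=r.get_state(); print({k:np.round(v,3).tolist() for k,v in s.items()})
for n in ["scene","top","wrist"]:
    c=r.camera(n); cv2.imwrite(f"pics/{n}0.png",c["pixels"])
    print(n,{k:np.round(v,3).tolist() for k,v in c.items() if k!="pixels"})
a=[cv2.imread(f"pics/{n}0.png") for n in ["scene","top"]]
E
```

```text
pics
{'clock': 0.0, 'qpos': [1.047, 0.291, -0.154, 1.127, 0.0, 1.432], 'joint_velocities': [-0.001, -0.001, 0.001, -0.001, -0.002, 0.001], 'tau': [-0.0, -53.714, 33.137, 0.016, -0.0, -0.0], 'position': [0.197, 0.486, 0.256], 'orientation': [0.191, 0.982, -0.001, -0.0], 'force': [-0.155, 1.268, 0.086], 'moment': [-0.004, 0.07, -0.007], 'finger_force': 0.0, 'grip_width': 0.085}
scene {'intrinsics': [[497.731, 0.0, 249.21], [0.0, 497.731, 192.709], [0.0, 0.0, 1.0]], 'R': [[0.513, -0.859, 0.016], [-0.377, -0.242, -0.894], [0.772, 0.452, -0.447]], 't': [-0.254, 0.28, 0.957]}
top {'intrinsics': [[489.872, 0.0, 265.075], [0.0, 489.872, 187.677], [0.0, 0.0, 1.0]], 'R': [[-0.01, -1.0, 0.008], [-0.992, 0.008, -0.124], [0.124, -0.009, -0.992]], 't': [0.016, 0.526, 1.379]}
wrist {'intrinsics': [[297.319, 0.0, 256.329], [0.0, 297.319, 194.253], [0.0, 0.0, 1.0]], 'mount': [[0.0, -0.952, -0.306, 0.08], [1.0, 0.0, 0.0, -0.001], [-0.0, -0.306, 0.952, -0.118], [0.0, 0.0, 0.0, 1.0]]}
```

View pics/top0.png

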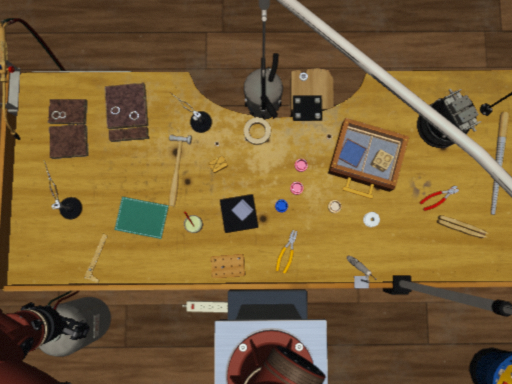

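View pics/scene0.png

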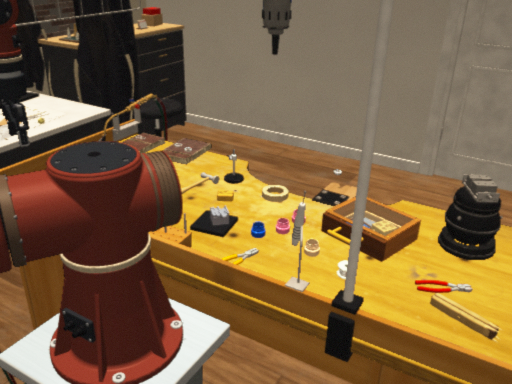

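The top view shows the chest at about (369,155) and the bar at (359,186). The jar is at (334,206), the spool at (372,219), the pad with the swage block at (240,212), and the mat at (142,217). A vertical pole stands at the bench edge near (400,285), with a small stand near (360,270).

```bash
cat > h.py <<'E'
import numpy as np, cv2
from scipy.spatial.transform import Rotation as Ro
from cell import r
def ray(c,uv,st=None):
    """pixels Nx2 -> origin, directions in world"""
    uv=np.atleast_2d(np.asarray(uv,float)); K=c["intrinsics"]
    p=(uv-K[:2,2])/[K[0,0],K[1,1]]
    if "mount" in c:
        th=np.linalg.norm(p,axis=1,keepdims=True)+1e-9
        d=np.hstack([p/th*np.sin(th),np.cos(th)])
        M=np.array(c["mount"]); Rw=Ro.from_quat(st["orientation"]).as_matrix()
        return np.array(st["position"])+Rw@M[:3,3], d@M[:3,:3].T@Rw.T
    d=np.hstack([p,np.ones((len(p),1))]); R=np.array(c["R"])
    return -R.T@np.array(c["t"]), d@R
def onz(c,uv,z,st=None):
    o,d=ray(c,uv,st); return (o+d*((z-o[2])/d[:,2:3]))[:,:2]
def blobs(m,amin=20):
    cs,_=cv2.findContours(m.astype(np.uint8),cv2.RETR_EXTERNAL,cv2.CHAIN_APPROX_NONE)
    return sorted([k for k in cs if cv2.contourArea(k)>amin],key=cv2.contourArea,reverse=True)
def look(name,fn):
    st=r.get_state(); c=r.camera(name); cv2.imwrite(f"pics/{fn}.png",c["pixels"]); return st,c
def tool(st,target):
    """world target xyz -> tool-frame shift mm"""
    return np.round(Ro.from_quat(st["orientation"]).inv().apply(np.array(target)-st["position"])*1000,1)
E
python3 - <<'E'
from h import *
c=r.camera("top"); im=c["pixels"]; hsv=cv2.cvtColor(im,cv2.COLOR_BGR2HSV)
H,S,V=[hsv[...,i].astype(int) for i in range(3)]
def rep(n,m,z,box):
    q=np.zeros_like(m); x0,y0,x1,y1=box; q[y0:y1,x0:x1]=m[y0:y1,x0:x1]
    for k in blobs(q)[:2]:
        rc=cv2.minAreaRect(k); mm=cv2.boxPoints(rc); w=onz(c,mm,z)
        e=w[1]-w[0]; print(n,cv2.contourArea(k),np.round(rc[0],1),"world",onz(c,[rc[0]],z)[0].round(4),"ang",np.degrees(np.arctan2(e[1],e[0])).round(1),"size",np.linalg.norm(e).round(3),np.linalg.norm(w[2]-w[1]).round(3))
rep("mat",(H>65)&(H<95)&(S>80),.003,(100,180,180,250))
rep("pad",(V<60),.014,(210,180,270,240))
rep("swage",(V>90)&(S<100),.034+.014,(225,195,258,228))
rep("spool",(S<70)&(V>150),.024,(355,205,390,235))
rep("jar",(S<110)&(V>120),.032,(322,195,348,220))
rep("bar",(H>15)&(H<30)&(S>170)&(V>150),.044,(340,175,378,198))
for n,p,z in [("ches TL",(344,120),.066),("TR",(408,134),.066),("BR",(392,188),.066),("BL",(330,173),.066),("pole",(400,285),0),("stand",(361,282),0),("pink",(297,188),.03),("blue",(281,206),.03),("brush",(193,224),.05),("plier",(290,240),.0)]:
    print(n,onz(c,[p],z)[0].round(3))
cv2.imwrite("pics/c1.png",np.hstack([cv2.resize(im[110:290,315:435],None,fx=3,fy=3,interpolation=2),cv2.resize(im[110:290,180:320],None,fx=3,fy=3,interpolation=2)]))
E
```

```text
mat 1455.5 [141.  217.4] world [0.4455 0.3738] ang -9.8 size 0.097 0.138
pad 1040.5 [238.5 213.2] world [0.4543 0.0891] ang -81.0 size 0.097 0.097
swage 218.0 [242.  209.5] world [0.4623 0.0777] ang -45.2 size 0.042 0.042
spool 177.5 [371. 219.] world [ 0.4335 -0.293 ] ang -90.5 size 0.046 0.04
jar 102.5 [334. 206.] world [ 0.4714 -0.186 ] ang -90.5 size 0.035 0.035
bar 362.0 [358.5 187.5] world [ 0.5228 -0.2559] ang -90.5 size 0.106 0.055
ches TL [ 0.716 -0.216]
TR [ 0.673 -0.398]
BR [ 0.518 -0.346]
BL [ 0.562 -0.172]
pole [ 0.244 -0.375]
stand [ 0.254 -0.263]
pink [ 0.525 -0.081]
blue [ 0.473 -0.034]
brush [0.422 0.216]
plier [ 0.376 -0.06 ]
```

View pics/c1.png

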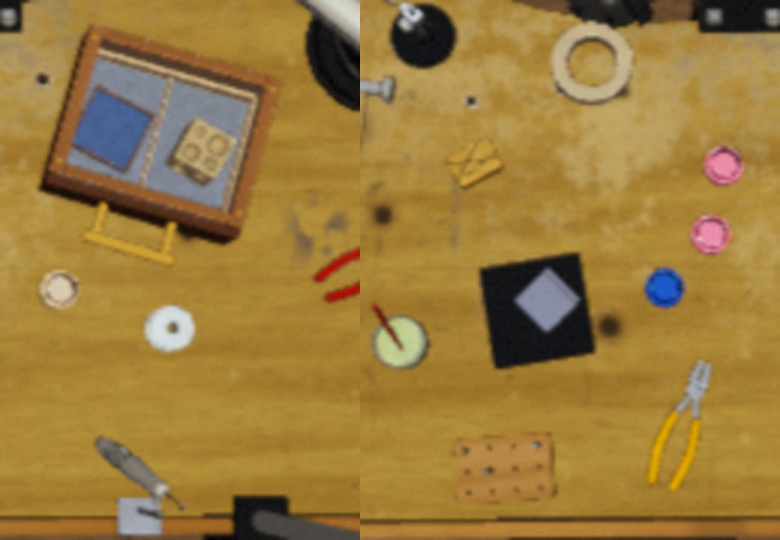

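```bash
cat >> h.py <<'E'
def tri(c1,p1,c2,p2):
    o1,d1=ray(c1,p1);o2,d2=ray(c2,p2)
    A=np.stack([d1[0],-d2[0]],1); s=np.linalg.lstsq(A,o2-o1,rcond=None)[0]
    a=o1+d1[0]*s[0];b=o2+d2[0]*s[1]; return ((a+b)/2).round(3),np.linalg.norm(a-b).round(4)
def plan(target,heading=None,n=None,cmd=None):
    """rows from current pose (or cmd=(pos,heading)) in a straight line to target with closing direction heading (deg, mod 180)"""
    st=r.get_state()
    y=Ro.from_quat(st["orientation"]).apply([0,1,0]); p=np.array(st["position"]); h=np.degrees(np.arctan2(y[1],y[0]))
    if cmd: p,h=np.array(cmd[0],float),cmd[1]
    dh=0 if heading is None else (heading-h+90)%180-90
    d=np.array(target)-p
    n=n or int(max(np.ceil(np.linalg.norm(d)/.048),np.ceil(abs(dh)/8.5),1))
    out=[];T=p+0;g=p+0
    for i in range(n):
        g=p+d*(i+1)/n; a=np.radians(h); R=np.array([[np.sin(a),-np.cos(a),0],[np.cos(a),np.sin(a),0],[0,0,-1]]) # rows: tool x? 
        X=np.array([-np.sin(a),np.cos(a),0]);Y=np.array([np.cos(a),np.sin(a),0])
        R=np.array([X,Y,[0,0,-1.]]); 
        R[0]=np.cross(Y,[0,0,-1.])
        s=np.round(R@(g-T)*1000); T=T+R.T@s/1000
        w=np.round(-dh/n,1); h-=w; out.append((s.astype(int).tolist(),float(w)))
    print("rows",n); [print(o) for o in out]; print("end",T.round(4),round(h,1)); return T,h
E
python3 - <<'E'
from h import *
t=r.camera("top");s=r.camera("scene")
print("hand top",tri(t,(348,257),s,(302,203)),"low",tri(t,(375,277),s,(299,245)))
print("pole",onz(t,[(400,285)],.0))
b1=onz(t,[(344.8,189.3)],.044)[0];b2=onz(t,[(372,196.7)],.044)[0];print("bar",b1,b2,(b1+b2)/2,np.degrees(np.arctan2(*(b1-b2)[::-1])))
plan((.4335,-.293,.20),75.8)
E
```

```text
hand top (array([ 0.335, -0.204,  0.202]), np.float64(0.0267)) low (array([ 0.271, -0.258,  0.156]), np.float64(0.0224))
pole [[ 0.24385405 -0.37527391]]
bar [ 0.51798509 -0.21643857] [ 0.49602168 -0.29365179] [ 0.50700339 -0.25504518] 74.12151738707503
rows 18
([-28, -35, 3], -0.4)
([-29, -36, 3], -0.4)
([-28, -35, 3], -0.4)
([-27, -36, 3], -0.4)
([-28, -36, 4], -0.4)
([-27, -36, 3], -0.4)
([-27, -37, 3], -0.4)
([-26, -36, 3], -0.4)
([-27, -37, 3], -0.4)
([-26, -37, 3], -0.4)
([-26, -37, 3], -0.4)
([-26, -37, 3], -0.4)
([-25, -38, 4], -0.4)
([-25, -37, 3], -0.4)
([-25, -38, 3], -0.4)
([-25, -38, 3], -0.4)
([-24, -38, 3], -0.4)
([-24, -39, 3], -0.4)
end [ 0.4334 -0.2935  0.2001] 75.2
```

Run:
```python
import cv2
a=cv2.imread("pics/scene0.png")[180:320,230:400]; b=cv2.imread("pics/top0.png")[235:300,330:420]
cv2.imwrite("pics/c2.png",cv2.vconcat([cv2.resize(a,(600,494),interpolation=2)])); 
b=cv2.resize(b,(600,433),interpolation=2); cv2.imwrite("pics/c2.png",cv2.hconcat([cv2.resize(a,(425,350),interpolation=2),cv2.resize(b,(360,350),interpolation=2)]))
```

```text
(no output)
```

View pics/c2.png

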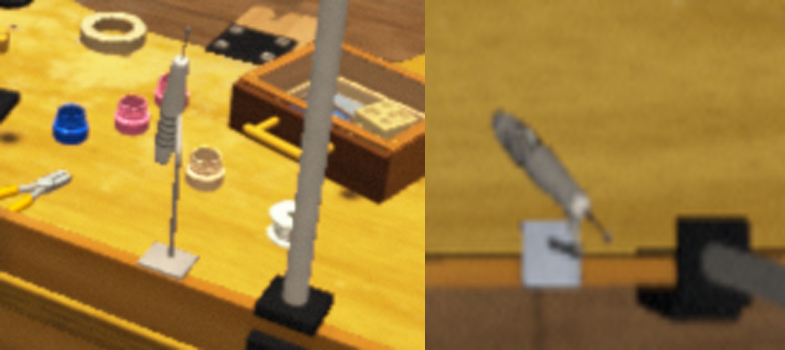

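Run:
```python
from h import *
t=r.camera("top");s=r.camera("scene")
print("fat",tri(t,(348.7,257),s,(295,243)),"tip",tri(t,(375.5,279.6),s,(304.4,192)),"base",tri(t,(361,282),s,(298,284)))
```

```text
fat (array([ 0.328, -0.211,  0.112]), np.float64(0.0023)) tip (array([ 0.277, -0.245,  0.264]), np.float64(0.0026)) base (array([ 0.259, -0.252,  0.064]), np.float64(0.0055))
```

The handpiece stand runs from (0.33,-0.21) at z 0.11 up to (0.28,-0.25) at z 0.26, so I'll pass on the far side of it.

Run:
```python
from h import *
c=plan((.38,.16,.25),75.8,8); c=plan((.42,-.20,.24),None,8,c); plan((.4335,-.293,.14),None,8,c)
```

```text
rows 8
([-37, -29, 1], -1.0)
([-36, -30, 1], -1.0)
([-35, -31, 0], -1.0)
([-35, -31, 1], -1.0)
([-34, -31, 1], -1.0)
([-34, -33, 1], -1.0)
([-33, -33, 0], -1.0)
([-33, -33, 1], -1.0)
end [0.3799 0.1602 0.2502] 76.0
rows 8
([-16, -42, 1], 0.0)
([-16, -43, 2], 0.0)
([-15, -42, 1], 0.0)
([-16, -43, 1], 0.0)
([-16, -42, 1], 0.0)
([-16, -43, 2], 0.0)
([-15, -42, 1], 0.0)
([-16, -43, 1], 0.0)
end [ 0.4197 -0.2002  0.2402] 76.0
rows 8
([-4, -11, 13], 0.0)
([-5, -11, 12], 0.0)
([-4, -10, 13], 0.0)
([-5, -11, 12], 0.0)
([-4, -11, 13], 0.0)
([-5, -11, 12], 0.0)
([-4, -11, 13], 0.0)
([-5, -11, 12], 0.0)
end [ 0.4335 -0.2934  0.1402] 76.0
```

arm_command(motion=[{"hand": 1,"slide": [-37,-29,1],"yaw": -1},{"hand": 1,"slide": [-36,-30,1],"yaw": -1},{"hand": 1,"slide": [-35,-31,0],"yaw": -1},{"hand": 1,"slide": [-35,-31,1],"yaw": -1},{"hand": 1,"slide": [-34,-31,1],"yaw": -1},{"hand": 1,"slide": [-34,-33,1],"yaw": -1},{"hand": 1,"slide": [-33,-33,0],"yaw": -1},{"hand": 1,"slide": [-33,-33,1],"yaw": -1}])

```text
clock: 1.2
position: [0.3806, 0.1585, 0.2506]
orientation: [0.122, 0.993, 0.0, 0.0]
force: [1.8, 0.8, -0.0]
grip_width: 0.0857
finger_force: 0.0
```

arm_command(motion=[{"hand": 1,"slide": [-16,-42,1],"yaw": 0},{"hand": 1,"slide": [-16,-43,2],"yaw": 0},{"hand": 1,"slide": [-15,-42,1],"yaw": 0},{"hand": 1,"slide": [-16,-43,1],"yaw": 0},{"hand": 1,"slide": [-16,-42,1],"yaw": 0},{"hand": 1,"slide": [-16,-43,2],"yaw": 0},{"hand": 1,"slide": [-15,-42,1],"yaw": 0},{"hand": 1,"slide": [-16,-43,1],"yaw": 0}])

```text
clock: 2.0
position: [0.4195, -0.2021, 0.2404]
orientation: [0.122, 0.992, -0.0, 0.0]
force: [1.0, 0.8, 0.2]
grip_width: 0.0855
finger_force: 0.0
```

arm_command(motion=[{"hand": 1,"slide": [-4,-11,13],"yaw": 0},{"hand": 1,"slide": [-5,-11,12],"yaw": 0},{"hand": 1,"slide": [-4,-10,13],"yaw": 0},{"hand": 1,"slide": [-5,-11,12],"yaw": 0},{"hand": 1,"slide": [-4,-11,13],"yaw": 0},{"hand": 1,"slide": [-5,-11,12],"yaw": 0},{"hand": 1,"slide": [-4,-11,13],"yaw": 0},{"hand": 1,"slide": [-5,-11,12],"yaw": 0}])

```text
clock: 2.8
position: [0.4335, -0.294, 0.1391]
orientation: [0.122, 0.993, 0.0, -0.0]
force: [-0.3, -0.6, 0.8]
grip_width: 0.0855
finger_force: 0.0
```

Run:
```python
from h import *
st,c=look("wrist","w1"); print(st["position"],st["qpos"],st["clock"],st["force"])
im=c["pixels"];hsv=cv2.cvtColor(im,cv2.COLOR_BGR2HSV);H,S,V=[hsv[...,i].astype(int) for i in range(3)]
for k in blobs((S<80)&(V>140),100)[:6]:
    q,rad=cv2.minEnclosingCircle(k); w=onz(c,k[:,0,:],.024,st); e,r_=cv2.minEnclosingCircle(w.astype(np.float32)); print(cv2.contourArea(k),np.round(q),np.round(rad),"w",np.round(e,4),round(r_,4))
```

```text
[ 0.43352437 -0.29402904  0.13914582] [-7.35561629e-01  3.85701730e-01 -3.44911092e-01  8.40496053e-01
 -4.20168826e-05 -4.90619959e-01] 2.8 [-0.27184346 -0.56894148  0.78236492]
2052.0 [255. 197.] 27.0 w [ 0.431  -0.2944] 0.0235
696.5 [383. 215.] 17.0 w [ 0.4755 -0.187 ] 0.0157
130.0 [376. 208.] 20.0 w [ 0.4671 -0.1933] 0.0177
```

View pics/w1.png

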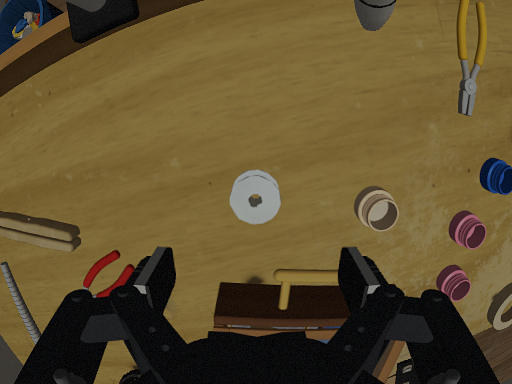

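The view shows the spool at (255,197), the jar at (377,209), the bar handle at (310,275), and the handpiece at the top edge (375,10). The spool lies right under the TCP, so I'll descend and grip.

arm_command(motion=[{"hand": 1,"slide": [0,0,18],"yaw": 0},{"hand": 1,"slide": [0,0,18],"yaw": 0},{"hand": 1,"slide": [0,0,18],"yaw": 0},{"hand": 1,"slide": [0,0,18],"yaw": 0},{"hand": 1,"slide": [0,0,18],"yaw": 0},{"hand": 1,"slide": [0,0,13],"yaw": 0},{"hand": 1,"slide": [0,0,6],"yaw": 0},{"hand": 1,"slide": [0,0,0],"yaw": 0}])

```text
clock: 3.65
position: [0.4331, -0.293, 0.0307]
orientation: [0.122, 0.992, 0.0, -0.001]
force: [-0.4, -0.2, 0.4]
grip_width: 0.0855
finger_force: 0.0
```

arm_command(force=30, motion=[{"hand": -1,"slide": [0,0,0],"yaw": 0},{"hand": -1,"slide": [0,0,0],"yaw": 0},{"hand": -1,"slide": [0,0,0],"yaw": 0},{"hand": -1,"slide": [0,0,0],"yaw": 0},{"hand": -1,"slide": [0,0,0],"yaw": 0},{"hand": -1,"slide": [0,0,0],"yaw": 0},{"hand": -1,"slide": [0,0,0],"yaw": 0},{"hand": -1,"slide": [0,0,0],"yaw": 0}])

```text
clock: 4.45
position: [0.4339, -0.2936, 0.0321]
orientation: [0.122, 0.992, -0.0, 0.001]
force: [-1.1, 0.4, 5.4]
grip_width: 0.0416
finger_force: 29.9
```

Run:
```python
from h import *
print(r.get_state()["position"])
c=plan((.433,-.294,.13),None,3); c=plan((.44,-.1,.16),None,5,c); c=plan((.425,.2,.16),None,8,c); c=plan((.452,.413,.08),80.2,6,c)
```

```text
[ 0.43387836 -0.29362107  0.03213163]
rows 3
([0, 0, -33], 0.0)
([1, 0, -32], 0.0)
([0, -1, -33], 0.0)
end [ 0.4327 -0.2943  0.1301] 76.0
rows 5
([8, 38, -6], 0.0)
([8, 38, -6], 0.0)
([8, 38, -6], 0.0)
([8, 38, -6], 0.0)
([8, 38, -6], 0.0)
end [ 0.44   -0.1003  0.1601] 76.0
rows 8
([11, 36, 0], 0.0)
([11, 36, 0], 0.0)
([11, 36, 0], 0.0)
([11, 36, 0], 0.0)
([11, 36, 0], 0.0)
([11, 36, 0], 0.0)
([10, 36, 0], 0.0)
([11, 36, 0], 0.0)
end [0.4255 0.2002 0.1601] 76.0
rows 6
([4, 35, 13], -0.7)
([4, 36, 14], -0.7)
([4, 36, 13], -0.7)
([3, 35, 13], -0.7)
([2, 36, 14], -0.7)
([2, 36, 13], -0.7)
end [0.4525 0.4134 0.0801] 80.2
```

arm_command(motion=[{"hand": -1,"slide": [0,0,-33],"yaw": 0},{"hand": -1,"slide": [1,0,-32],"yaw": 0},{"hand": -1,"slide": [0,-1,-33],"yaw": 0},{"hand": -1,"slide": [8,38,-12],"yaw": 0},{"hand": -1,"slide": [8,38,-12],"yaw": 0},{"hand": -1,"slide": [8,38,-12],"yaw": 0},{"hand": -1,"slide": [8,38,-12],"yaw": 0},{"hand": -1,"slide": [8,38,-12],"yaw": 0}])

```text
clock: 5.25
position: [0.4394, -0.0985, 0.1902]
orientation: [0.122, 0.992, -0.0, 0.0]
force: [0.5, -0.3, -1.3]
grip_width: 0.0416
finger_force: 31.2
```

arm_command(motion=[{"hand": -1,"slide": [11,36,-6],"yaw": 0},{"hand": -1,"slide": [11,36,-6],"yaw": 0},{"hand": -1,"slide": [11,36,-6],"yaw": 0},{"hand": -1,"slide": [11,36,-6],"yaw": 0},{"hand": -1,"slide": [11,36,-6],"yaw": 0},{"hand": -1,"slide": [11,36,-6],"yaw": 0},{"hand": -1,"slide": [10,36,-6],"yaw": 0},{"hand": -1,"slide": [11,36,-6],"yaw": 0}])

```text
clock: 6.05
position: [0.4248, 0.2021, 0.238]
orientation: [0.122, 0.993, 0.0, 0.0]
force: [0.2, 0.0, -0.7]
grip_width: 0.0412
finger_force: 31.1
```

arm_command(motion=[{"hand": -1,"slide": [4,35,0],"yaw": -0.7},{"hand": -1,"slide": [4,36,0],"yaw": -0.7},{"hand": -1,"slide": [4,36,0],"yaw": -0.7},{"hand": -1,"slide": [3,35,0],"yaw": -0.7},{"hand": -1,"slide": [2,36,15],"yaw": -0.7},{"hand": -1,"slide": [2,36,25],"yaw": -0.7},{"hand": -1,"slide": [0,0,40],"yaw": 0},{"hand": -1,"slide": [0,0,20],"yaw": 0}])

```text
clock: 6.85
position: [0.4506, 0.4139, 0.1342]
orientation: [0.085, 0.996, -0.001, -0.001]
force: [-0.0, -0.6, -0.2]
grip_width: 0.0413
finger_force: 31.2
```

Run:
```python
from h import *
st,c=look("wrist","w2"); print(st["position"],st["force"],st["finger_force"])
im=c["pixels"];hsv=cv2.cvtColor(im,cv2.COLOR_BGR2HSV);H,S,V=[hsv[...,i].astype(int) for i in range(3)]
k=blobs((H>65)&(H<95)&(S>80),500)[0]; w=onz(c,k[:,0,:],.003,st).astype(np.float32); print(cv2.minAreaRect(w),cv2.boxPoints(cv2.minAreaRect(w)))
```

```text
[0.45059789 0.413929   0.13423672] [-0.0034245  -0.56513175 -0.22211146] 31.162668256438337
((0.44443845748901367, 0.37397921085357666), (0.13027794659137726, 0.09024512022733688), 78.72940826416016) [[0.38745514 0.3189153 ]
 [0.47595987 0.30127758]
 [0.5014218  0.4290431 ]
 [0.41291705 0.44668084]]
```

View pics/w2.png

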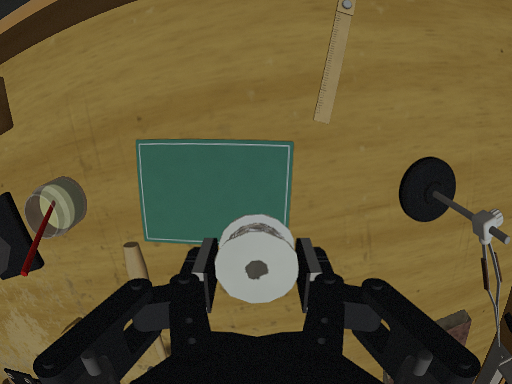

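The spool is held upright over the left part of the mat at (217,190). I'll set it down and go back for the jar.

arm_command(motion=[{"hand": -1,"slide": [0,0,20],"yaw": 0},{"hand": -1,"slide": [0,0,20],"yaw": 0},{"hand": -1,"slide": [0,0,20],"yaw": 0},{"hand": -1,"slide": [0,0,20],"yaw": 0},{"hand": -1,"slide": [0,0,12],"yaw": 0},{"hand": -1,"slide": [0,0,5],"yaw": 0},{"hand": -1,"slide": [0,0,0],"yaw": 0},{"hand": -1,"slide": [0,0,0],"yaw": 0}])

```text
clock: 7.7
position: [0.4527, 0.4141, 0.0413]
orientation: [0.086, 0.996, 0.0, 0.001]
force: [0.5, -0.5, -0.4]
grip_width: 0.0413
finger_force: 31.2
```

arm_command(motion=[{"hand": 0.5,"slide": [0,0,0],"yaw": 0},{"hand": 0.5,"slide": [0,0,0],"yaw": 0},{"hand": 0.5,"slide": [0,0,0],"yaw": 0},{"hand": 0.5,"slide": [0,0,-15],"yaw": 0},{"hand": 0.5,"slide": [0,0,-40],"yaw": 0},{"hand": 0.5,"slide": [0,0,-45],"yaw": 0},{"hand": 0.5,"slide": [0,0,-50],"yaw": 0},{"hand": 0.5,"slide": [0,0,-50],"yaw": 0}])

```text
clock: 8.5
position: [0.4518, 0.4135, 0.2425]
orientation: [0.086, 0.996, 0.0, 0.0]
force: [1.2, 0.7, 0.4]
grip_width: 0.0638
finger_force: 0.0
```

Run:
```python
from h import *
print(r.get_state()["position"])
c=plan((.43,.05,.24),76,8); c=plan((.4714,-.186,.16),None,6,c)
```

```text
[0.45175809 0.41346947 0.24246036]
rows 8
([-5, -45, 0], 0.5)
([-6, -45, 1], 0.5)
([-5, -46, 0], 0.5)
([-7, -45, 0], 0.5)
([-6, -45, 1], 0.5)
([-7, -45, 0], 0.5)
([-8, -45, 0], 0.5)
([-8, -44, 0], 0.5)
end [0.4303 0.0503 0.2405] 76.2
rows 6
([-16, -37, 13], 0.0)
([-16, -36, 14], 0.0)
([-16, -37, 13], 0.0)
([-16, -36, 14], 0.0)
([-16, -37, 13], 0.0)
([-16, -37, 13], 0.0)
end [ 0.4709 -0.1863  0.1605] 76.2
```

arm_command(motion=[{"hand": 0.5,"slide": [-5,-45,0],"yaw": 0.5},{"hand": 0.5,"slide": [-6,-45,1],"yaw": 0.5},{"hand": 0.5,"slide": [-5,-46,0],"yaw": 0.5},{"hand": 0.5,"slide": [-7,-45,0],"yaw": 0.5},{"hand": 0.5,"slide": [-6,-45,1],"yaw": 0.5},{"hand": 0.5,"slide": [-7,-45,0],"yaw": 0.5},{"hand": 0.5,"slide": [-8,-45,0],"yaw": 0.5},{"hand": 0.5,"slide": [-8,-44,0],"yaw": 0.5}])

```text
clock: 9.3
position: [0.4303, 0.0488, 0.2387]
orientation: [0.121, 0.993, -0.0, 0.001]
force: [1.6, -0.6, -0.3]
grip_width: 0.0643
finger_force: 0.0
```

arm_command(motion=[{"hand": 1,"slide": [-16,-37,13],"yaw": 0},{"hand": 1,"slide": [-16,-36,14],"yaw": 0},{"hand": 1,"slide": [-16,-37,13],"yaw": 0},{"hand": 1,"slide": [-16,-36,14],"yaw": 0},{"hand": 1,"slide": [-16,-37,13],"yaw": 0},{"hand": 1,"slide": [-16,-37,13],"yaw": 0},{"hand": 1,"slide": [0,0,10],"yaw": 0},{"hand": 1,"slide": [0,0,0],"yaw": 0}])

```text
clock: 10.1
position: [0.4702, -0.1862, 0.1471]
orientation: [0.121, 0.993, 0.001, -0.001]
force: [-0.5, 0.8, -0.7]
grip_width: 0.0857
finger_force: 0.0
```

Run:
```python
from h import *
st,c=look("wrist","w3"); print(st["position"])
im=c["pixels"];hsv=cv2.cvtColor(im,cv2.COLOR_BGR2HSV);H,S,V=[hsv[...,i].astype(int) for i in range(3)]
t=r.camera("top"); cv2.imwrite("pics/t3.png",t["pixels"])
b=cv2.resize(t["pixels"][190:250,100:210],(440,240),interpolation=2); cv2.imwrite("pics/w3c.png",cv2.hconcat([cv2.resize(im[100:384,120:400],(420,426)),cv2.copyMakeBorder(b[:, :370],0,186,0,0,0)]))
for k in blobs((S<125)&(V>110),150)[:6]:
    q=cv2.minEnclosingCircle(k); w=onz(c,k[:,0,:],.032,st); e,r_=cv2.minEnclosingCircle(w.astype(np.float32)); print(cv2.contourArea(k),np.round(q[0]),"w",np.round(e,4),round(r_,4))
```

```text
[ 0.47023428 -0.18621927  0.14708606]
2912.0 [440. 262.] w [ 0.5928 -0.011 ] 0.0546
2181.0 [326. 207.] w [ 0.4925 -0.1301] 0.039
1550.0 [263. 208.] w [ 0.479  -0.1822] 0.0314
1138.5 [376. 226.] w [ 0.5231 -0.0856] 0.0224
646.0 [364.  62.] w [ 0.3782 -0.0729] 0.0257
567.0 [326. 321.] w [ 0.6213 -0.1491] 0.0299
```

View pics/w3c.png

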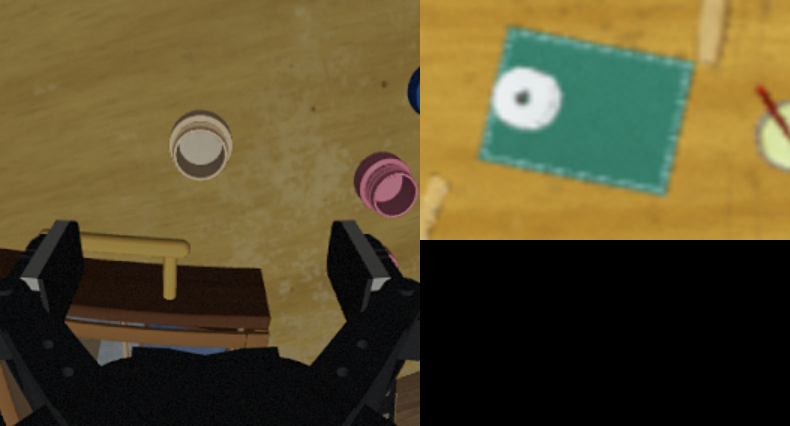

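Spool stands on the mat, and the jar's mouth is at wrist pixel (254,203).

Run:
```python
from h import *
st=r.get_state();c=r.camera("wrist"); print(onz(c,[(254,202.7)],.032,st),onz(c,[(253.3,188)],.0,st))
c=plan((.471,-.186,.036),None,8)
```

```text
[[ 0.47290111 -0.18799984]] [[ 0.46948113 -0.18805045]]
rows 8
([0, 0, 14], 0.0)
([0, 0, 14], 0.0)
([0, 0, 14], 0.0)
([0, 0, 14], 0.0)
([0, -1, 15], 0.0)
([0, 0, 14], 0.0)
([0, 0, 14], 0.0)
([0, 0, 14], 0.0)
end [ 0.4709 -0.1861  0.0358] 76.2
```

arm_command(motion=[{"hand": 1,"slide": [-1,0,16],"yaw": 0},{"hand": 1,"slide": [0,0,16],"yaw": 0},{"hand": 1,"slide": [0,0,16],"yaw": 0},{"hand": 1,"slide": [0,-1,16],"yaw": 0},{"hand": 1,"slide": [0,0,16],"yaw": 0},{"hand": 1,"slide": [0,0,16],"yaw": 0},{"hand": 1,"slide": [0,0,12],"yaw": 0},{"hand": 1,"slide": [0,0,4],"yaw": 0}])

```text
clock: 11.05
position: [0.4718, -0.1864, 0.0358]
orientation: [0.12, 0.993, 0.0, -0.0]
force: [-0.7, -0.2, 0.1]
grip_width: 0.0854
finger_force: 0.0
```

arm_command(force=25, motion=[{"hand": -1,"slide": [0,0,0],"yaw": 0},{"hand": -1,"slide": [0,0,0],"yaw": 0},{"hand": -1,"slide": [0,0,0],"yaw": 0},{"hand": -1,"slide": [0,0,0],"yaw": 0},{"hand": -1,"slide": [0,0,0],"yaw": 0},{"hand": -1,"slide": [0,0,0],"yaw": 0},{"hand": -1,"slide": [0,0,0],"yaw": 0},{"hand": -1,"slide": [0,0,0],"yaw": 0}])

```text
clock: 11.85
position: [0.4724, -0.1875, 0.0371]
orientation: [0.121, 0.993, -0.0, 0.001]
force: [-1.3, 1.0, 6.9]
grip_width: 0.0351
finger_force: 24.3
```

Run:
```python
from h import *
print(r.get_state()["position"])
c=plan((.471,-.186,.13),None,3); c=plan((.44,-.0,.22),None,5,c); c=plan((.437,.332,.22),80.2,8,c); c=plan((.437,.332,.09),None,4,c)
```

```text
[ 0.4724025  -0.1875109   0.03714673]
rows 3
([1, 0, -31], 0.0)
([0, 1, -31], 0.0)
([1, 0, -31], 0.0)
end [ 0.4707 -0.1861  0.1301] 76.1
rows 5
([15, 35, -18], 0.0)
([15, 34, -18], 0.0)
([15, 35, -18], 0.0)
([14, 35, -18], 0.0)
([15, 34, -18], 0.0)
end [ 4.403e-01 -4.000e-04  2.201e-01] 76.1
rows 8
([10, 40, 0], -0.5)
([10, 41, 0], -0.5)
([10, 40, 0], -0.5)
([9, 40, 0], -0.5)
([9, 41, 0], -0.5)
([9, 41, 0], -0.5)
([8, 40, 0], -0.5)
([8, 41, 0], -0.5)
end [0.4368 0.3318 0.2201] 80.1
rows 4
([0, 0, 33], 0.0)
([0, 0, 32], 0.0)
([0, 0, 33], 0.0)
([0, 0, 32], 0.0)
end [0.4368 0.3318 0.0901] 80.1
```

arm_command(motion=[{"hand": -1,"slide": [1,0,-31],"yaw": 0},{"hand": -1,"slide": [0,0,-31],"yaw": 0},{"hand": -1,"slide": [1,0,-31],"yaw": 0},{"hand": -1,"slide": [15,35,-20],"yaw": 0},{"hand": -1,"slide": [15,34,-20],"yaw": 0},{"hand": -1,"slide": [15,35,-20],"yaw": 0},{"hand": -1,"slide": [14,35,-20],"yaw": 0},{"hand": -1,"slide": [15,34,-20],"yaw": 0}])

```text
clock: 12.65
position: [0.4391, 0.0002, 0.2305]
orientation: [0.121, 0.993, 0.0, 0.0]
force: [0.7, -0.6, 0.4]
grip_width: 0.035
finger_force: 25.1
```

arm_command(motion=[{"hand": -1,"slide": [10,40,0],"yaw": -0.5},{"hand": -1,"slide": [10,41,0],"yaw": -0.5},{"hand": -1,"slide": [10,40,0],"yaw": -0.5},{"hand": -1,"slide": [9,40,0],"yaw": -0.5},{"hand": -1,"slide": [9,41,0],"yaw": -0.5},{"hand": -1,"slide": [9,41,0],"yaw": -0.5},{"hand": -1,"slide": [8,40,0],"yaw": -0.5},{"hand": -1,"slide": [8,41,0],"yaw": -0.5}])

```text
clock: 13.45
position: [0.4358, 0.3327, 0.2297]
orientation: [0.086, 0.996, 0.0, 0.0]
force: [1.0, -0.5, -0.2]
grip_width: 0.0351
finger_force: 25.1
```

arm_command(motion=[{"hand": -1,"slide": [0,0,30],"yaw": 0},{"hand": -1,"slide": [0,0,30],"yaw": 0},{"hand": -1,"slide": [0,0,30],"yaw": 0},{"hand": -1,"slide": [0,0,30],"yaw": 0},{"hand": -1,"slide": [0,0,20],"yaw": 0},{"hand": -1,"slide": [0,0,10],"yaw": 0},{"hand": -1,"slide": [0,0,0],"yaw": 0},{"hand": -1,"slide": [0,0,0],"yaw": 0}])

```text
clock: 14.25
position: [0.4366, 0.3313, 0.0802]
orientation: [0.086, 0.996, 0.0, 0.0]
force: [0.3, -0.6, -1.0]
grip_width: 0.035
finger_force: 25.2
```

arm_command(motion=[{"hand": -1,"slide": [0,0,20],"yaw": 0},{"hand": -1,"slide": [0,0,14],"yaw": 0},{"hand": -1,"slide": [0,0,5],"yaw": 0},{"hand": -1,"slide": [0,0,0],"yaw": 0},{"hand": -1,"slide": [0,0,0],"yaw": 0},{"hand": 0.25,"slide": [0,0,0],"yaw": 0},{"hand": 0.25,"slide": [0,0,0],"yaw": 0},{"hand": 0.25,"slide": [0,0,0],"yaw": 0}])

```text
clock: 15.05
position: [0.4363, 0.3312, 0.0407]
orientation: [0.086, 0.996, 0.0, 0.0]
force: [-0.2, 0.0, -0.5]
grip_width: 0.0531
finger_force: 0.0
```

arm_command(motion=[{"hand": 0.25,"slide": [0,0,0],"yaw": 0},{"hand": 0.25,"slide": [0,0,-15],"yaw": 0},{"hand": 0.25,"slide": [0,0,-35],"yaw": 0},{"hand": 0.25,"slide": [0,0,-45],"yaw": 0},{"hand": 0.25,"slide": [0,0,-45],"yaw": 0},{"hand": 0.25,"slide": [0,0,-45],"yaw": 0},{"hand": 0.25,"slide": [0,0,0],"yaw": 0},{"hand": 0.25,"slide": [0,0,0],"yaw": 0}])

```text
clock: 15.85
position: [0.4366, 0.3314, 0.2263]
orientation: [0.086, 0.996, 0.001, 0.001]
force: [-0.2, -0.0, -0.2]
grip_width: 0.0533
finger_force: 0.0
```

Run:
```python
from h import *
st,c=look("wrist","w4"); print(st["position"])
c=plan((.43,.0,.24),12,8); c=plan((.50,-.253,.15),-15,8,c)
```

```text
[0.43656496 0.33135049 0.22625567]
rows 8
([-6, -41, -2], 8.5)
([-13, -39, -2], 8.5)
([-18, -38, -2], 8.5)
([-23, -34, -2], 8.5)
([-28, -30, -1], 8.5)
([-32, -26, -2], 8.5)
([-36, -21, -2], 8.5)
([-39, -15, -2], 8.5)
end [ 4.301e-01 -4.000e-04  2.399e-01] 12.2
rows 8
([-33, 2, 11], 3.4)
([-32, 4, 11], 3.4)
([-33, 5, 12], 3.4)
([-31, 8, 11], 3.4)
([-32, 10, 11], 3.4)
([-30, 11, 11], 3.4)
([-30, 13, 12], 3.4)
([-30, 15, 11], 3.4)
end [ 0.4998 -0.2534  0.1499] -15.0
```

View pics/w4.png

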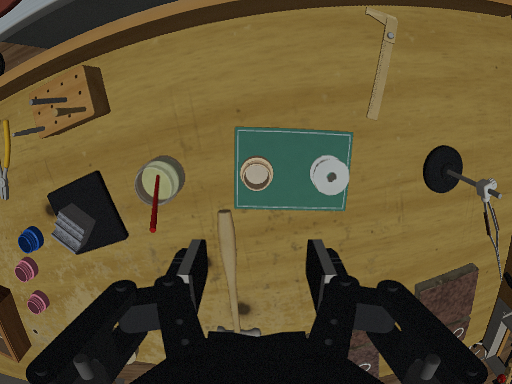

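Spool at (330,176) and jar at (256,174) both stand upright, well inside the mat. On to the drawer bar.

arm_command(motion=[{"hand": 0.25,"slide": [-6,-41,-2],"yaw": 8.5},{"hand": 0.25,"slide": [-13,-39,-2],"yaw": 8.5},{"hand": 0.25,"slide": [-18,-38,-2],"yaw": 8.5},{"hand": 0.25,"slide": [-23,-34,-2],"yaw": 8.5},{"hand": 0.25,"slide": [-28,-30,-1],"yaw": 8.5},{"hand": 0.25,"slide": [-32,-26,-2],"yaw": 8.5},{"hand": 0.25,"slide": [-36,-21,-2],"yaw": 8.5},{"hand": 0.25,"slide": [-39,-15,-2],"yaw": 8.5}])

```text
clock: 16.7
position: [0.429, -0.0017, 0.2389]
orientation: [0.631, 0.776, -0.001, -0.001]
force: [0.2, 0.2, -0.4]
grip_width: 0.0534
finger_force: 0.0
```

arm_command(motion=[{"hand": 0,"slide": [-33,2,11],"yaw": 3.4},{"hand": 0,"slide": [-32,4,11],"yaw": 3.4},{"hand": 0,"slide": [-33,5,12],"yaw": 3.4},{"hand": 0,"slide": [-31,8,11],"yaw": 3.4},{"hand": -0.25,"slide": [-32,10,11],"yaw": 3.4},{"hand": -0.25,"slide": [-30,11,11],"yaw": 3.4},{"hand": -0.25,"slide": [-30,13,12],"yaw": 3.4},{"hand": -0.25,"slide": [-30,15,11],"yaw": 3.4}])

```text
clock: 17.5
position: [0.4989, -0.2538, 0.1478]
orientation: [0.794, 0.607, -0.001, -0.002]
force: [1.3, 0.8, -0.4]
grip_width: 0.0322
finger_force: 0.0
```

Run:
```python
from h import *
st,c=look("wrist","w5"); print(st["position"],st["grip_width"])
t=r.camera("top"); cv2.imwrite("pics/t5.png",t["pixels"])
im=c["pixels"];hsv=cv2.cvtColor(im,cv2.COLOR_BGR2HSV);H,S,V=[hsv[...,i].astype(int) for i in range(3)]
for k in blobs((H>17)&(H<32)&(S>130)&(V>120),150)[:4]: print(cv2.contourArea(k),cv2.boundingRect(k))
```

```text
[ 0.49893713 -0.25375744  0.14775912] 0.032211959615921264
76639.5 (0, 0, 410, 336)
4541.0 (462, 113, 50, 202)
568.0 (337, 329, 51, 55)
508.0 (137, 329, 39, 46)
```

View pics/w5.png

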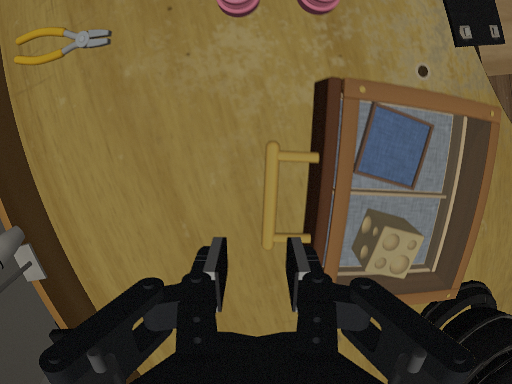

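The bar runs from (272,145) to (267,247). The nest with blue cloth is at (394,145) and the brass cube at (388,243).

Run:
```python
from h import *
st=r.get_state();c=r.camera("wrist")
b=onz(c,[(272,146),(267.5,246)],.047,st);m=b.mean(0);e=b[0]-b[1];print(b,m,np.linalg.norm(e),np.degrees(np.arctan2(e[1],e[0])))
f=onz(c,[(321,88),(306,257)],.064,st);e=f[0]-f[1];print("front",f,np.degrees(np.arctan2(e[1],e[0])))
plan((m[0],m[1],.052),None,6)
```

```text
[[ 0.52036693 -0.21449661]
 [ 0.49637266 -0.29316807]] [ 0.50836979 -0.25383234] 0.08224915421456491 73.03864740923963
front [[ 0.56254303 -0.18142453]
 [ 0.52465476 -0.30213958]] 72.574732645394
rows 6
([0, 2, 16], 0.0)
([1, 1, 16], 0.0)
([0, 2, 16], 0.0)
([1, 1, 16], 0.0)
([0, 2, 16], 0.0)
([1, 1, 16], 0.0)
end [ 0.5082 -0.2533  0.0516] -15.2
```

arm_command(motion=[{"hand": -0.25,"slide": [0,2,16],"yaw": 1},{"hand": -0.25,"slide": [0,2,16],"yaw": 0},{"hand": -0.25,"slide": [0,2,16],"yaw": 0},{"hand": -0.25,"slide": [0,2,6],"yaw": 0},{"hand": -0.25,"slide": [0,0,6],"yaw": 0},{"hand": -0.25,"slide": [0,0,6],"yaw": 0},{"hand": -0.25,"slide": [0,0,6],"yaw": 0},{"hand": -0.25,"slide": [0,0,0],"yaw": 0}])

```text
clock: 18.45
position: [0.5073, -0.2551, 0.0778]
orientation: [0.799, 0.602, -0.0, -0.0]
force: [-0.2, 0.4, 0.0]
grip_width: 0.0317
finger_force: 0.0
```

Run:
```python
from h import *
st,c=look("wrist","w6"); print(st["position"],st["force"])
b=c["pixels"][60:350,150:440]; cv2.imwrite("pics/w6c.png",cv2.resize(b,(580,580)))
```

```text
[ 0.50727237 -0.25510426  0.07775765] [-0.24545048  0.41687893  0.04914831]
```

View pics/w6c.png

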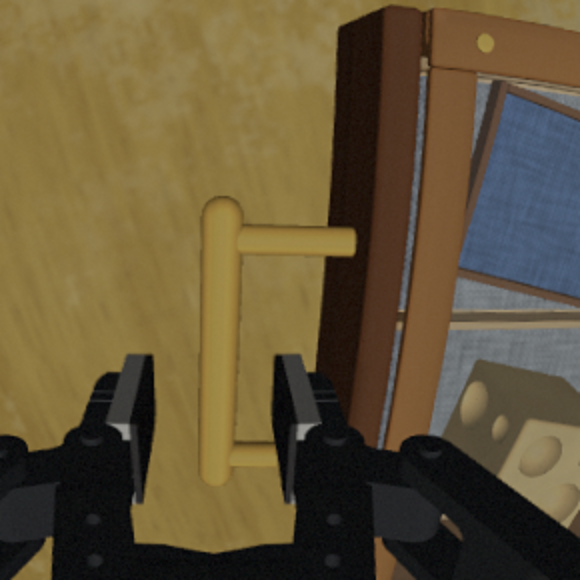

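The bar (crop x≈218) sits midway between the pads, so I'll go down, close and pull.

arm_command(motion=[{"hand": -0.25,"slide": [0,0,5],"yaw": 0},{"hand": -0.25,"slide": [0,0,5],"yaw": 0},{"hand": -0.25,"slide": [0,0,5],"yaw": 0},{"hand": -0.25,"slide": [0,0,5],"yaw": 0},{"hand": -0.25,"slide": [0,0,5],"yaw": 0},{"hand": -0.25,"slide": [0,0,0],"yaw": 0},{"hand": -1,"slide": [0,0,0],"yaw": 0},{"hand": -1,"slide": [0,0,0],"yaw": 0}])

```text
clock: 19.3
position: [0.5078, -0.2555, 0.0534]
orientation: [0.799, 0.601, 0.0, 0.0]
force: [0.6, -0.4, -2.3]
grip_width: 0.0098
finger_force: 24.3
```

arm_command(motion=[{"hand": -1,"slide": [0,0,0],"yaw": 0},{"hand": -1,"slide": [0,0,0],"yaw": 0},{"hand": -1,"slide": [0,-4,0],"yaw": 0},{"hand": -1,"slide": [0,-8,0],"yaw": 0},{"hand": -1,"slide": [0,-12,0],"yaw": 0},{"hand": -1,"slide": [0,-12,0],"yaw": 0},{"hand": -1,"slide": [0,-12,0],"yaw": 0},{"hand": -1,"slide": [0,0,0],"yaw": 0}])

```text
clock: 20.1
position: [0.4592, -0.2405, 0.0534]
orientation: [0.799, 0.601, -0.0, -0.001]
force: [0.6, 4.6, 1.2]
grip_width: 0.0098
finger_force: 25.1
```

arm_command(motion=[{"hand": -1,"slide": [0,-10,0],"yaw": 0},{"hand": -1,"slide": [0,-12,0],"yaw": 0},{"hand": -1,"slide": [0,-12,0],"yaw": 0},{"hand": -1,"slide": [0,-10,0],"yaw": 0},{"hand": -1,"slide": [0,-8,0],"yaw": 0},{"hand": -1,"slide": [0,-2,0],"yaw": 0},{"hand": -1,"slide": [0,0,0],"yaw": 0},{"hand": -1,"slide": [0,0,0],"yaw": 0}])

```text
clock: 20.9
position: [0.4087, -0.225, 0.0533]
orientation: [0.799, 0.602, 0.001, -0.002]
force: [1.8, 10.7, 6.4]
grip_width: 0.0098
finger_force: 26.0
```

arm_command(motion=[{"hand": -0.25,"slide": [0,0,0],"yaw": 0},{"hand": -0.25,"slide": [0,0,0],"yaw": 0},{"hand": -0.25,"slide": [0,0,0],"yaw": 0},{"hand": -0.25,"slide": [0,0,-10],"yaw": 0},{"hand": -0.25,"slide": [0,0,-30],"yaw": 0},{"hand": -0.25,"slide": [0,0,-40],"yaw": 0},{"hand": -0.25,"slide": [0,0,-50],"yaw": 0},{"hand": -0.25,"slide": [0,0,-30],"yaw": 0}])

```text
clock: 21.7
position: [0.4102, -0.2278, 0.2174]
orientation: [0.799, 0.601, 0.0, 0.002]
force: [1.5, -0.2, -0.8]
grip_width: 0.032
finger_force: 0.0
```

Run:
```python
from h import *
st,c=look("wrist","w7"); print(st["position"],st["orientation"],st["force"])
c=plan((.45,-.0,.21),24,8)
c=plan((.43,.078,.19),45,4,c)
```

```text
[ 0.410199   -0.22780539  0.21738247] [7.98910806e-01 6.01446617e-01 3.87174876e-04 1.82793977e-03] [ 1.54244961 -0.22495989 -0.75775293]
rows 8
([29, -3, 1], -5.0)
([29, -1, 2], -5.0)
([29, 2, 1], -5.0)
([29, 4, 1], -5.0)
([28, 7, 2], -5.0)
([27, 9, 1], -5.0)
([27, 11, 2], -5.0)
([25, 14, 1], -5.0)
end [ 0.45   -0.0005  0.2099] 24.0
rows 4
([20, 3, 5], -5.3)
([19, 6, 5], -5.3)
([20, 7, 5], -5.3)
([18, 8, 5], -5.3)
end [0.4296 0.0779 0.1899] 45.2
```

View pics/w7.png

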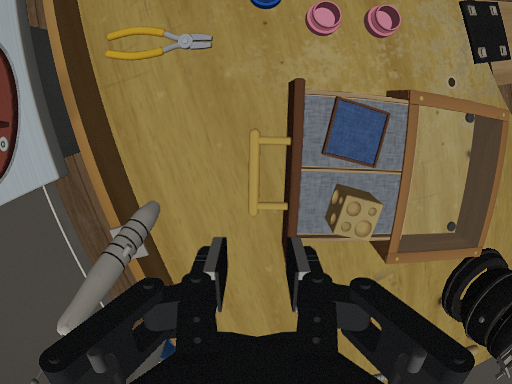

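Drawer is open with nest around (355,132) and brass cube around (355,212). Measuring the nest cloth and cube from this view.

Run:
```python
from h import *
st=r.get_state();c=r.camera("wrist"); im=cv2.imread("pics/w7.png");hsv=cv2.cvtColor(im,cv2.COLOR_BGR2HSV);H,S,V=[hsv[...,i].astype(int) for i in range(3)]
m=np.zeros(H.shape,bool); m[80:180,300:410]=1
k=blobs(m&(H>100)&(H<125)&(S>110),300)[0]; print(cv2.boundingRect(k))
w=onz(c,k[:,0,:],.016,st).astype(np.float32); rc=cv2.minAreaRect(w); print("cloth",rc)
for n,p,z in [("drawer L edge",[(303,95),(408,100)],.022),("divider",[(302,169),(401,173)],.022),("front",[(290,82),(290,235)],.062)]:
    q=onz(c,p,z,st); e=q[1]-q[0]; print(n,q,np.degrees(np.arctan2(e[1],e[0])))
cv2.imwrite("pics/w7c.png",cv2.resize(im[80:260,280:420],None,fx=4,fy=4,interpolation=2)[:600*2:1][:720][:600])
cv2.imwrite("pics/w7c.png",cv2.resize(im[85:250,285:415],None,fx=3.6,fy=3.6,interpolation=2))
```

```text
(326, 100, 60, 65)
cloth ((0.5334550738334656, -0.21576106548309326), (0.06072528287768364, 0.06012584641575813), 61.45328903198242)
drawer L edge [[ 0.48262665 -0.16044908]
 [ 0.60355244 -0.19174069]] -14.508027247626284
divider [[ 0.461347   -0.23843633]
 [ 0.57829807 -0.27505735]] -17.38696072493457
front [[ 0.46761325 -0.14477688]
 [ 0.42945007 -0.29234074]] -104.50020447150142
```

View pics/w7c.png

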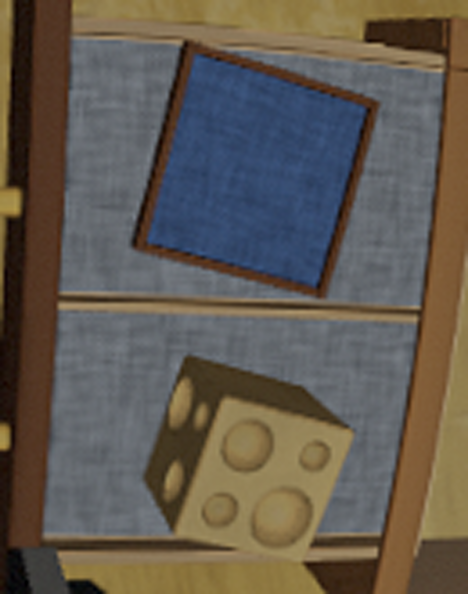

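arm_command(motion=[{"hand": 0.5,"slide": [29,-3,1],"yaw": -5},{"hand": 1,"slide": [29,-1,2],"yaw": -5},{"hand": 1,"slide": [29,2,1],"yaw": -5},{"hand": 1,"slide": [29,4,1],"yaw": -5},{"hand": 1,"slide": [28,7,2],"yaw": -5},{"hand": 1,"slide": [27,9,1],"yaw": -5},{"hand": 1,"slide": [27,11,2],"yaw": -5},{"hand": 1,"slide": [25,14,1],"yaw": -5}])

```text
clock: 22.6
position: [0.4474, 0.0024, 0.202]
orientation: [0.544, 0.839, -0.0, -0.0]
force: [0.1, 0.3, 1.1]
grip_width: 0.0853
finger_force: 0.0
```

arm_command(motion=[{"hand": 1,"slide": [20,3,5],"yaw": -5.3},{"hand": 1,"slide": [19,6,5],"yaw": -5.3},{"hand": 1,"slide": [20,7,5],"yaw": -5.3},{"hand": 1,"slide": [18,8,5],"yaw": -5.3},{"hand": 1,"slide": [0,0,0],"yaw": 0},{"hand": 1,"slide": [0,0,0],"yaw": 0},{"hand": 1,"slide": [0,0,0],"yaw": 0},{"hand": 1,"slide": [0,0,0],"yaw": 0}])

```text
clock: 23.4
position: [0.4279, 0.079, 0.1825]
orientation: [0.382, 0.924, -0.0, 0.0]
force: [-0.7, -0.0, -0.6]
grip_width: 0.0853
finger_force: 0.0
```

Run:
```python
from h import *
st,c=look("wrist","w8"); print(st["position"],st["orientation"])
im=c["pixels"];hsv=cv2.cvtColor(im,cv2.COLOR_BGR2HSV);H,S,V=[hsv[...,i].astype(int) for i in range(3)]
for k in blobs((S<75)&(V>85),300)[:6]:
    w=onz(c,k[:,0,:],.048,st).astype(np.float32); print(cv2.contourArea(k),cv2.boundingRect(k),cv2.minAreaRect(w))
cv2.imwrite("pics/w8c.png",cv2.resize(im[130:310,160:360],None,fx=3,fy=3,interpolation=2))
```

```text
[0.42790923 0.07895173 0.18247962] [ 3.82328555e-01  9.24026424e-01 -4.00424042e-06  2.08750083e-04]
3022.5 (0, 0, 93, 154) ((0.1640981137752533, 0.003561548888683319), (0.19920246303081512, 0.04242286831140518), 89.8941421508789)
1597.0 (337, 54, 55, 55) ((0.4214710295200348, 0.21673619747161865), (0.05126200616359711, 0.04790668562054634), 42.99214172363281)
871.5 (259, 195, 49, 20) ((0.4523198902606964, 0.08731330931186676), (0.0436893068253994, 0.01839725859463215), 44.804779052734375)
754.0 (259, 216, 48, 18) ((0.4662058651447296, 0.07322051376104355), (0.043509889394044876, 0.01735411398112774), 44.587310791015625)
526.0 (419, 12, 35, 34) ((0.4323384165763855, 0.3149844706058502), (0.04147539287805557, 0.03338379040360451), 58.31877136230469)
520.0 (458, 0, 37, 24) ((0.4498741328716278, 0.3797365128993988), (0.05832498148083687, 0.025709746405482292), 61.90312194824219)
```

View pics/w8c.png

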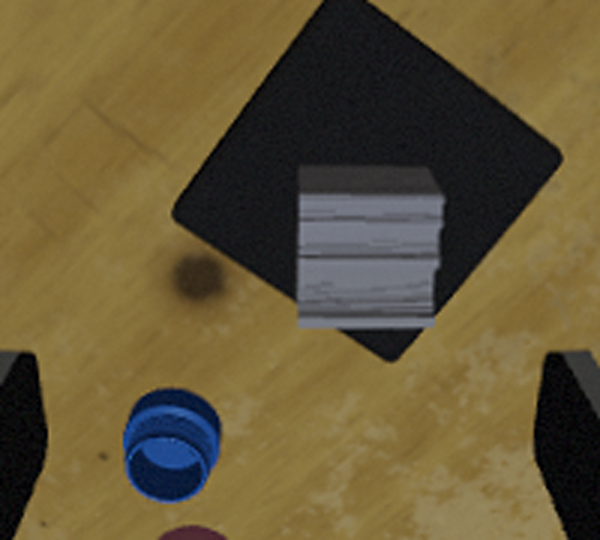

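Swage block is square to the gripper: top-face corners (260,195), (308,195), (305,239), (259,239). Pad corners are left (217,201) and right (347,182).

Run:
```python
from h import *
st=r.get_state();c=r.camera("wrist")
q=onz(c,[(259.7,194.8),(307.8,194.8),(305.3,239),(259.4,239)],.048,st); print("swage",q,q.mean(0),[np.linalg.norm(q[i]-q[i-1]).round(4) for i in range(4)])
p=onz(c,[(217.3,201),(347.3,182.3),(290.7,250.3)],.014,st); print("pad",p,(p[0]+p[1])/2,np.degrees(np.arctan2(*(p[2]-p[0])[::-1])),np.linalg.norm(p[2]-p[0]))
s7=dict(position=np.array([0.410199,-0.22780539,0.21738247]),orientation=np.array([.798910806,.601446617,3.87e-4,1.828e-3]))
b=onz(c,[(346.7,195.6),(383.6,205.3),(369.7,241.1),(334.4,233.6)],.057,s7); print("brass",b,b.mean(0))
for i in range(4): e=b[i]-b[i-1]; print(np.linalg.norm(e).round(4),np.degrees(np.arctan2(e[1],e[0])).round(1))
plan((q.mean(0)[0],q.mean(0)[1],.05),None,8)
```

```text
swage [[0.43064125 0.07887195]
 [0.46128755 0.10957211]
 [0.49286925 0.07850096]
 [0.46162371 0.0478031 ]] [0.46160544 0.07868703] [np.float64(0.0439), np.float64(0.0434), np.float64(0.0443), np.float64(0.0438)]
pad [[0.41276561 0.0359385 ]
 [0.49300458 0.14495431]
 [0.50817383 0.05048217]] [0.4528851  0.09044641] 8.667231081943598 0.09651033940329148
brass [[ 0.49477621 -0.26421032]
 [ 0.53352365 -0.2867587 ]
 [ 0.51209666 -0.32429991]
 [ 0.47424899 -0.30241427]] [ 0.50366138 -0.2944208 ]
0.0434 61.8
0.0448 -30.2
0.0432 -119.7
0.0437 150.0
rows 8
([-3, 3, 17], 0.0)
([-3, 3, 16], 0.0)
([-3, 3, 17], 0.0)
([-3, 3, 16], 0.0)
([-3, 3, 17], 0.0)
([-3, 3, 16], 0.0)
([-3, 3, 17], 0.0)
([-3, 3, 16], 0.0)
end [0.4618 0.0791 0.0504] 45.1
```

arm_command(motion=[{"hand": 1,"slide": [-12,12,10],"yaw": 0},{"hand": 1,"slide": [-12,12,20],"yaw": 0},{"hand": 1,"slide": [0,0,25],"yaw": 0},{"hand": 1,"slide": [0,0,25],"yaw": 0},{"hand": 1,"slide": [0,0,25],"yaw": 0},{"hand": 1,"slide": [0,0,20],"yaw": 0},{"hand": 1,"slide": [0,0,7],"yaw": 0},{"hand": 1,"slide": [0,0,0],"yaw": 0}])

```text
clock: 24.3
position: [0.461, 0.0795, 0.0498]
orientation: [0.382, 0.924, -0.0, -0.001]
force: [0.6, 1.0, 0.5]
grip_width: 0.0857
finger_force: 0.0
```

arm_command(force=60, motion=[{"hand": -1,"slide": [0,0,0],"yaw": 0},{"hand": -1,"slide": [0,0,0],"yaw": 0},{"hand": -1,"slide": [0,0,0],"yaw": 0},{"hand": -1,"slide": [0,0,0],"yaw": 0},{"hand": -1,"slide": [0,0,0],"yaw": 0},{"hand": -1,"slide": [0,0,0],"yaw": 0},{"hand": -1,"slide": [0,0,0],"yaw": 0},{"hand": -1,"slide": [0,0,0],"yaw": 0}])

```text
clock: 25.1
position: [0.4621, 0.0796, 0.0514]
orientation: [0.382, 0.924, 0.0, 0.001]
force: [-2.3, -0.6, 8.4]
grip_width: 0.043
finger_force: 61.3
```

Run:
```python
from h import *
s=r.get_state(); p=s["position"]; print(p)
c=plan((p[0],p[1],p[2]+.12),None,4); c=plan((.46,-.05,.18),None,4,c); c=plan((.5335,-.2158,.15),61.5,8,c)
```

```text
[0.4621279  0.07957326 0.05139252]
rows 4
([0, 0, -30], 0.0)
([0, 0, -30], 0.0)
([0, 0, -30], 0.0)
([0, 0, -30], 0.0)
end [0.4621 0.0796 0.1714] 45.1
rows 4
([-22, -23, -2], 0.0)
([-23, -24, -2], 0.0)
([-22, -23, -2], 0.0)
([-23, -23, -3], 0.0)
end [ 0.4603 -0.0498  0.1804] 45.1
rows 8
([-21, -8, 4], -2.0)
([-21, -9, 4], -2.0)
([-20, -10, 3], -2.0)
([-21, -10, 4], -2.0)
([-19, -11, 4], -2.0)
([-20, -12, 4], -2.0)
([-19, -13, 4], -2.0)
([-18, -13, 3], -2.0)
end [ 0.5334 -0.2159  0.1504] 61.1
```

arm_command(motion=[{"hand": -1,"slide": [0,0,-30],"yaw": 0},{"hand": -1,"slide": [0,0,-30],"yaw": 0},{"hand": -1,"slide": [0,0,-30],"yaw": 0},{"hand": -1,"slide": [0,0,-30],"yaw": 0},{"hand": -1,"slide": [-22,-23,-2],"yaw": 0},{"hand": -1,"slide": [-23,-24,-2],"yaw": 0},{"hand": -1,"slide": [-22,-23,-2],"yaw": 0},{"hand": -1,"slide": [-23,-23,-3],"yaw": 0}])

```text
clock: 25.9
position: [0.459, -0.0507, 0.1794]
orientation: [0.381, 0.924, -0.0, -0.0]
force: [0.0, 0.3, -4.5]
grip_width: 0.0428
finger_force: 65.3
```

arm_command(motion=[{"hand": -1,"slide": [-21,-8,4],"yaw": -2},{"hand": -1,"slide": [-21,-9,4],"yaw": -2},{"hand": -1,"slide": [-20,-10,3],"yaw": -2},{"hand": -1,"slide": [-21,-10,4],"yaw": -2},{"hand": -1,"slide": [-19,-11,4],"yaw": -2},{"hand": -1,"slide": [-20,-12,4],"yaw": -2},{"hand": -1,"slide": [-19,-13,4],"yaw": -2},{"hand": -1,"slide": [-18,-13,3],"yaw": -2}])

```text
clock: 26.7
position: [0.5326, -0.2164, 0.1488]
orientation: [0.248, 0.969, 0.0, -0.001]
force: [-0.1, 0.5, -5.2]
grip_width: 0.0427
finger_force: 65.4
```

Run:
```python
from h import *
st,c=look("wrist","w9"); print(st["position"],st["orientation"],st["force"])
im=c["pixels"];hsv=cv2.cvtColor(im,cv2.COLOR_BGR2HSV);H,S,V=[hsv[...,i].astype(int) for i in range(3)]
for k in blobs((H>100)&(H<125)&(S>110),150)[:3]:
    w=onz(c,k[:,0,:],.016,st).astype(np.float32); rc=cv2.minAreaRect(w); print(cv2.contourArea(k),cv2.boundingRect(k),rc,cv2.boxPoints(rc).round(4).tolist())
plan((.5335,-.2158,.056),61.5,6)
```

```text
[ 0.53255761 -0.21638533  0.14880201] [ 2.48420198e-01  9.68652183e-01  1.60486200e-04 -5.71931238e-04] [-0.14340016  0.54392522 -5.16349511]
3423.0 (224, 157, 70, 53) ((0.5249431133270264, -0.21092833578586578), (0.05993744358420372, 0.04760270565748215), 61.27210235595703) [[0.48969998955726624, -0.22579999268054962], [0.5314000248908997, -0.24860000610351562], [0.5601999759674072, -0.19609999656677246], [0.5184999704360962, -0.17319999635219574]]
1397.5 (381, 28, 46, 40) ((0.4749630391597748, -0.03438875824213028), (0.03650926426053047, 0.04936744272708893), 2.4377264976501465) [[0.45570001006126404, -0.010499999858438969], [0.4578000009059906, -0.05979999899864197], [0.4943000078201294, -0.05829999968409538], [0.49219998717308044, -0.008999999612569809]]
rows 6
([0, 1, 15], -0.0)
([1, 0, 16], -0.0)
([0, 1, 15], -0.0)
([1, 0, 16], -0.0)
([0, 1, 15], -0.0)
([0, 0, 16], -0.0)
end [ 0.5337 -0.216   0.0556] 61.3
```

arm_command(motion=[{"hand": -1,"slide": [0,1,20],"yaw": 0},{"hand": -1,"slide": [0,0,20],"yaw": 0},{"hand": -1,"slide": [0,0,20],"yaw": 0},{"hand": -1,"slide": [0,0,15],"yaw": 0},{"hand": -1,"slide": [0,0,10],"yaw": 0},{"hand": -1,"slide": [0,0,5],"yaw": 0},{"hand": -1,"slide": [0,0,3],"yaw": 0},{"hand": -1,"slide": [0,0,0],"yaw": 0}])

```text
clock: 27.55
position: [0.5333, -0.2149, 0.0565]
orientation: [0.249, 0.968, -0.0, 0.0]
force: [0.1, -0.4, -5.4]
grip_width: 0.0426
finger_force: 65.3
```

arm_command(motion=[{"hand": -1,"slide": [0,0,3],"yaw": 0},{"hand": -1,"slide": [0,0,0],"yaw": 0},{"hand": 0.35,"slide": [0,0,0],"yaw": 0},{"hand": 0.35,"slide": [0,0,0],"yaw": 0},{"hand": 0.35,"slide": [0,0,0],"yaw": 0},{"hand": 0.35,"slide": [0,0,0],"yaw": 0},{"hand": 0.35,"slide": [0,0,-10],"yaw": 0},{"hand": 0.35,"slide": [0,0,-20],"yaw": 0}])

```text
clock: 28.35
position: [0.5324, -0.2144, 0.083]
orientation: [0.249, 0.968, 0.0, -0.001]
force: [-0.2, 0.2, -0.1]
grip_width: 0.0579
finger_force: 0.0
```

arm_command(motion=[{"hand": 0.35,"slide": [0,0,-30],"yaw": 0},{"hand": 0.35,"slide": [0,0,-30],"yaw": 0},{"hand": 0.35,"slide": [0,0,-20],"yaw": 0},{"hand": 0.35,"slide": [0,0,0],"yaw": 0},{"hand": 0.35,"slide": [0,0,0],"yaw": 0},{"hand": 0.35,"slide": [0,0,0],"yaw": 0},{"hand": 0.35,"slide": [0,0,0],"yaw": 0},{"hand": 0.35,"slide": [0,0,0],"yaw": 0}])

```text
clock: 29.15
position: [0.5329, -0.2147, 0.1625]
orientation: [0.249, 0.968, 0.0, -0.001]
force: [0.2, -0.1, -0.0]
grip_width: 0.058
finger_force: 0.0
```

Run:
```python
from h import *
st,c=look("wrist","w10"); print(st["position"],st["orientation"],st["force"])
im=c["pixels"];hsv=cv2.cvtColor(im,cv2.COLOR_BGR2HSV);H,S,V=[hsv[...,i].astype(int) for i in range(3)]
m=np.zeros(H.shape,bool); m[130:300,180:330]=1
for k in blobs(m&(H>100)&(H<125)&(S>110),20)[:6]:
    w=onz(c,k[:,0,:],.016,st); print("blue",cv2.contourArea(k),cv2.boundingRect(k),w.min(0).round(3),w.max(0).round(3))
for k in blobs(m&(S<60)&(V>100),100)[:6]:
    w=onz(c,k[:,0,:],.050,st).astype(np.float32); print("grey",cv2.contourArea(k),cv2.boundingRect(k),cv2.minAreaRect(w))
plan((.5037,-.2944,.11),60,8)
```

```text
[ 0.53286117 -0.21465815  0.16254592] [ 2.49099165e-01  9.68477729e-01  1.73427628e-04 -6.81278142e-04] [ 0.22890005 -0.11138303 -0.01538242]
blue 1280.0 (224, 154, 67, 62) [ 0.49  -0.253] [ 0.569 -0.173]
grey 2648.0 (222, 168, 85, 82) ((0.5417251586914062, -0.21608757972717285), (0.06812582165002823, 0.06031280755996704), 72.89620971679688)
grey 2178.0 (180, 130, 45, 124) ((0.50240159034729, -0.26340252161026), (0.036653485149145126, 0.10747312754392624), 72.77731323242188)
grey 2017.5 (200, 130, 92, 87) ((0.5048420429229736, -0.20483309030532837), (0.0678272396326065, 0.07333558797836304), 72.42822265625)
grey 1053.5 (230, 176, 54, 23) ((0.5220328569412231, -0.20938992500305176), (0.042969319969415665, 0.018551846966147423), 61.159664154052734)
rows 8
([-2, -10, 7], 0.1)
([-1, -11, 6], 0.1)
([-2, -10, 7], 0.1)
([-2, -11, 6], 0.1)
([-1, -10, 7], 0.1)
([-2, -11, 6], 0.1)
([-2, -10, 7], 0.1)
([-1, -11, 7], 0.1)
end [ 0.5033 -0.2944  0.1097] 60.4
```

arm_command(motion=[{"hand": 0.35,"slide": [-2,-10,7],"yaw": 0},{"hand": 0.35,"slide": [-1,-11,6],"yaw": 0.5},{"hand": 0.35,"slide": [-2,-10,7],"yaw": 0},{"hand": 0.35,"slide": [-2,-11,6],"yaw": 0.5},{"hand": 0.35,"slide": [-1,-10,7],"yaw": 0},{"hand": 0.35,"slide": [-2,-11,6],"yaw": 0},{"hand": 0.35,"slide": [-2,-10,7],"yaw": 0},{"hand": 0.35,"slide": [-1,-11,7],"yaw": 0}])

```text
clock: 30.0
position: [0.503, -0.2953, 0.1098]
orientation: [0.258, 0.966, -0.0, 0.0]
force: [-0.5, 0.2, 0.6]
grip_width: 0.0575
finger_force: 0.0
```

Run:
```python
from h import *
st,c=look("wrist","w11"); print(st["position"],st["orientation"],st["force"])
im=c["pixels"];hsv=cv2.cvtColor(im,cv2.COLOR_BGR2HSV);H,S,V=[hsv[...,i].astype(int) for i in range(3)]
m=np.zeros(H.shape,bool); m[130:300,180:330]=1
for k in blobs(m&(H>12)&(H<32)&(S>60)&(V>105),300)[:5]:
    w=onz(c,k[:,0,:],.057,st).astype(np.float32); print("brass",cv2.contourArea(k),cv2.boundingRect(k),cv2.minAreaRect(w))
cv2.imwrite("pics/w11c.png",cv2.resize(im[110:320,150:360],None,fx=2.8,fy=2.8,interpolation=2))
plan((.5037,-.2944,.052),None,5)
```

```text
[ 0.5030433  -0.29533575  0.10975263] [ 2.57516821e-01  9.66273809e-01 -3.53130923e-05  1.12351006e-04] [-0.52291697  0.17046223  0.58462199]
brass 6750.0 (180, 130, 114, 163) ((0.4819549322128296, -0.3072999119758606), (0.10294827818870544, 0.0787423700094223), 9.249567985534668)
brass 1055.5 (198, 279, 119, 21) ((0.5425621867179871, -0.3183291256427765), (0.08556067943572998, 0.018138905987143517), 60.117733001708984)
brass 331.0 (300, 130, 23, 110) ((0.4940064251422882, -0.2528570592403412), (0.003921938128769398, 0.07159131020307541), 72.71450805664062)
rows 5
([0, 1, 11], 0.0)
([0, 0, 12], 0.0)
([0, 1, 11], 0.0)
([0, 0, 11], 0.0)
([-1, 1, 12], 0.0)
end [ 0.5043 -0.2942  0.0516] 60.1
```

View pics/w11c.png

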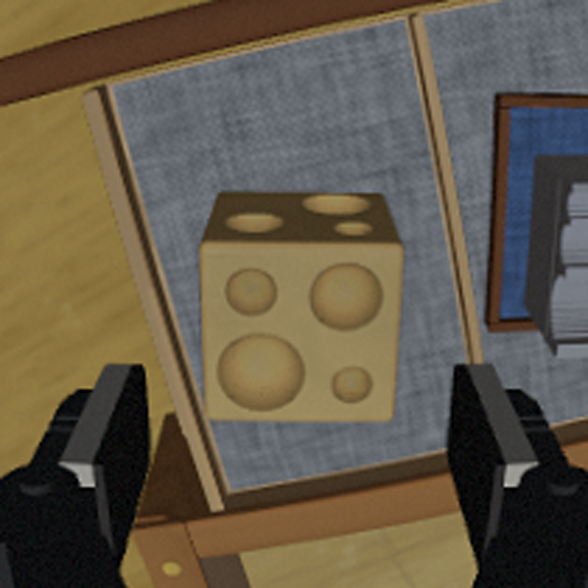

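The cube is square between the pads (crop centre 302,330), and the swage block lies flat inside its nest. I'll grip the cube now.

arm_command(motion=[{"hand": 0.35,"slide": [0,1,12],"yaw": 0},{"hand": 0.35,"slide": [0,0,12],"yaw": 0},{"hand": 0.35,"slide": [0,0,12],"yaw": 0},{"hand": 0.35,"slide": [0,0,12],"yaw": 0},{"hand": 0.35,"slide": [0,0,7],"yaw": 0},{"hand": 0.35,"slide": [0,0,2],"yaw": 0},{"hand": -1,"slide": [0,0,0],"yaw": 0},{"hand": -1,"slide": [0,0,0],"yaw": 0}])

```text
clock: 30.85
position: [0.5038, -0.2936, 0.0534]
orientation: [0.258, 0.966, -0.0, 0.0]
force: [0.9, -0.5, -3.8]
grip_width: 0.0441
finger_force: 62.8
```

arm_command(force=80, motion=[{"hand": -1,"slide": [0,0,0],"yaw": 0},{"hand": -1,"slide": [0,0,0],"yaw": 0},{"hand": -1,"slide": [0,0,0],"yaw": 0},{"hand": -1,"slide": [0,0,0],"yaw": 0},{"hand": -1,"slide": [0,0,-5],"yaw": 0},{"hand": -1,"slide": [0,0,-15],"yaw": 0},{"hand": -1,"slide": [0,0,-25],"yaw": 0},{"hand": -1,"slide": [0,0,-30],"yaw": 0}])

```text
clock: 31.65
position: [0.5027, -0.2926, 0.128]
orientation: [0.258, 0.966, 0.001, -0.002]
force: [0.1, 0.1, -7.5]
grip_width: 0.0438
finger_force: 82.6
```

Run:
```python
from h import *
s=r.get_state(); p=s["position"]; print(p,s["orientation"])
c=plan((p[0],p[1],.18),None,2); c=plan((.45,-.08,.18),80,6,c); c=plan((.453,.090,.10),98.7,8,c)
```

```text
[ 0.50269818 -0.29263273  0.12800743] [ 2.57511344e-01  9.66273832e-01  7.29899404e-04 -1.50203468e-03]
rows 2
([0, 0, -26], 0.0)
([0, 0, -26], 0.0)
end [ 0.5027 -0.2926  0.18  ] 60.2
rows 6
([25, 26, 0], -3.3)
([24, 28, 0], -3.3)
([22, 29, 0], -3.3)
([20, 31, 0], -3.3)
([19, 31, 0], -3.3)
([17, 32, 0], -3.3)
end [ 0.4495 -0.0804  0.18  ] 80.0
rows 8
([3, 21, 10], -2.3)
([3, 21, 10], -2.3)
([1, 21, 10], -2.3)
([1, 22, 10], -2.3)
([0, 21, 10], -2.3)
([-1, 21, 10], -2.3)
([-2, 22, 10], -2.3)
([-3, 21, 10], -2.3)
end [0.4534 0.0904 0.1   ] 98.4
```

arm_command(motion=[{"hand": -1,"slide": [0,0,-26],"yaw": 0},{"hand": -1,"slide": [0,0,-26],"yaw": 0},{"hand": -1,"slide": [25,26,0],"yaw": -3.3},{"hand": -1,"slide": [24,28,0],"yaw": -3.3},{"hand": -1,"slide": [22,29,0],"yaw": -3.3},{"hand": -1,"slide": [20,31,0],"yaw": -3.3},{"hand": -1,"slide": [19,31,0],"yaw": -3.3},{"hand": -1,"slide": [17,32,0],"yaw": -3.3}])

```text
clock: 32.45
position: [0.4495, -0.0797, 0.1802]
orientation: [0.086, 0.996, 0.0, -0.0]
force: [1.1, 0.2, -7.2]
grip_width: 0.0436
finger_force: 83.0
```

arm_command(motion=[{"hand": -1,"slide": [3,21,10],"yaw": -2.3},{"hand": -1,"slide": [3,21,10],"yaw": -2.3},{"hand": -1,"slide": [1,21,10],"yaw": -2.3},{"hand": -1,"slide": [1,22,10],"yaw": -2.3},{"hand": -1,"slide": [0,21,10],"yaw": -2.3},{"hand": -1,"slide": [-1,21,10],"yaw": -2.3},{"hand": -1,"slide": [-2,22,10],"yaw": -2.3},{"hand": -1,"slide": [-3,21,10],"yaw": -2.3}])

```text
clock: 33.25
position: [0.454, 0.0905, 0.0999]
orientation: [-0.074, 0.997, 0.0, -0.0]
force: [-0.2, 0.3, -6.3]
grip_width: 0.044
finger_force: 83.2
```

arm_command(motion=[{"hand": -1,"slide": [0,0,12],"yaw": 0},{"hand": -1,"slide": [0,0,12],"yaw": 0},{"hand": -1,"slide": [0,0,10],"yaw": 0},{"hand": -1,"slide": [0,0,6],"yaw": 0},{"hand": -1,"slide": [0,0,0],"yaw": 0},{"hand": -1,"slide": [0,0,0],"yaw": 0},{"hand": -1,"slide": [0,0,0],"yaw": 0},{"hand": -1,"slide": [0,0,0],"yaw": 0}])

```text
clock: 34.05
position: [0.4548, 0.0894, 0.0607]
orientation: [-0.073, 0.997, -0.0, 0.0]
force: [-0.2, 0.6, -7.1]
grip_width: 0.0437
finger_force: 83.4
```

Run:
```python
from h import *
s=r.get_state(); print(s["position"],s["force"]); plan((.453,.090,.056),None,2)
t=r.camera("top"); im=t["pixels"];cv2.imwrite("pics/t12.png",im); hsv=cv2.cvtColor(im,cv2.COLOR_BGR2HSV)
```

```text
[0.45483044 0.08940765 0.06073967] [-0.22182121  0.63406878 -7.10871883]
rows 2
([1, 0, 2], 0.0)
([1, 1, 3], 0.0)
end [0.4527 0.0901 0.0557] 98.3
```

arm_command(motion=[{"hand": -1,"slide": [1,0,3],"yaw": 0},{"hand": -1,"slide": [0,0,2],"yaw": 0},{"hand": -1,"slide": [0,0,0],"yaw": 0},{"hand": -1,"slide": [0,0,0],"yaw": 0},{"hand": 0.5,"slide": [0,0,0],"yaw": 0},{"hand": 0.5,"slide": [0,0,0],"yaw": 0},{"hand": 0.5,"slide": [0,0,0],"yaw": 0},{"hand": 0.5,"slide": [0,0,0],"yaw": 0}])

```text
clock: 34.9
position: [0.4537, 0.0893, 0.0554]
orientation: [-0.073, 0.997, -0.0, 0.0]
force: [-0.6, -0.3, 0.1]
grip_width: 0.064
finger_force: 0.0
```

arm_command(motion=[{"hand": 0.5,"slide": [0,0,-10],"yaw": 0},{"hand": 0.5,"slide": [0,0,-25],"yaw": 0},{"hand": 0.5,"slide": [0,0,-30],"yaw": 0},{"hand": 0.5,"slide": [0,0,-40],"yaw": 0},{"hand": 0.5,"slide": [0,0,-40],"yaw": 0},{"hand": 0.5,"slide": [0,0,-40],"yaw": 0},{"hand": 0.5,"slide": [0,0,0],"yaw": 0},{"hand": 0.5,"slide": [0,0,0],"yaw": 0}])

```text
clock: 35.7
position: [0.454, 0.0893, 0.2417]
orientation: [-0.073, 0.997, -0.0, 0.001]
force: [-0.5, 0.3, -0.6]
grip_width: 0.0642
finger_force: 0.0
```

Run:
```python
from h import *
st,c=look("wrist","w13"); print(st["position"])
im=c["pixels"];hsv=cv2.cvtColor(im,cv2.COLOR_BGR2HSV);H,S,V=[hsv[...,i].astype(int) for i in range(3)]
m=np.zeros(H.shape,bool); m[120:280,170:350]=1
k=blobs(m&(V<50),1000)
for b in k[:2]:
    w=onz(c,b[:,0,:],.014,st).astype(np.float32); print("pad",cv2.contourArea(b),cv2.boundingRect(b),cv2.minAreaRect(w))
m[:]=0;m[160:260,215:305]=1
for b in blobs(m&(S>50)&(V>100),300)[:3]:
    w=onz(c,b[:,0,:],.059,st).astype(np.float32); print("brass",cv2.contourArea(b),cv2.boundingRect(b),cv2.minAreaRect(w))
q=plan((.44,-.05,.22),40,8); q=plan((.41,-.2265,.22),-16.5,8,q)
```

```text
[0.45398143 0.08934117 0.24165448]
pad 6343.5 (214, 127, 85, 80) ((0.45231693983078003, 0.08916337788105011), (0.0975283607840538, 0.09828197211027145), 8.527791976928711)
brass 4880.0 (215, 160, 90, 100) ((0.491178959608078, 0.09900909662246704), (0.1172003373503685, 0.10434303432703018), 8.261505126953125)
brass 1524.0 (235, 160, 44, 38) ((0.4539319574832916, 0.0898212417960167), (0.040169067680835724, 0.044421352446079254), 8.365206718444824)
rows 8
([4, -17, 3], 7.3)
([2, -17, 2], 7.3)
([0, -18, 3], 7.3)
([-3, -17, 2], 7.3)
([-4, -17, 3], 7.3)
([-7, -16, 2], 7.3)
([-9, -15, 3], 7.3)
([-10, -14, 3], 7.3)
end [ 0.4399 -0.0495  0.2195] 40.0
rows 8
([-15, -17, 0], 7.1)
([-16, -15, 0], 7.1)
([-18, -13, 0], 7.1)
([-20, -11, 0], 7.1)
([-21, -8, 0], 7.1)
([-22, -5, 0], 7.1)
([-22, -3, 0], 7.1)
([-23, 0, 0], 7.1)
end [ 0.4098 -0.2268  0.2195] -16.8
```

Cube is centred on the pad to about 2 mm. Next, shut the drawer.

arm_command(motion=[{"hand": 0,"slide": [4,-17,3],"yaw": 7.3},{"hand": 0,"slide": [2,-17,2],"yaw": 7.3},{"hand": 0,"slide": [0,-18,3],"yaw": 7.3},{"hand": 0,"slide": [-3,-17,2],"yaw": 7.3},{"hand": 0,"slide": [-4,-17,3],"yaw": 7.3},{"hand": 0,"slide": [-7,-16,2],"yaw": 7.3},{"hand": 0,"slide": [-9,-15,3],"yaw": 7.3},{"hand": 0,"slide": [-10,-14,3],"yaw": 7.3}])

```text
clock: 36.55
position: [0.439, -0.0499, 0.218]
orientation: [0.425, 0.905, -0.0, -0.001]
force: [-0.1, 0.4, -0.1]
grip_width: 0.0427
finger_force: 0.0
```

arm_command(motion=[{"hand": -0.25,"slide": [-15,-17,0],"yaw": 7.1},{"hand": -0.25,"slide": [-16,-15,0],"yaw": 7.1},{"hand": -0.25,"slide": [-18,-13,0],"yaw": 7.1},{"hand": -0.25,"slide": [-20,-11,0],"yaw": 7.1},{"hand": -0.25,"slide": [-21,-8,0],"yaw": 7.1},{"hand": -0.25,"slide": [-22,-5,0],"yaw": 7.1},{"hand": -0.25,"slide": [-22,-3,0],"yaw": 7.1},{"hand": -0.25,"slide": [-23,0,0],"yaw": 7.1}])

```text
clock: 37.35
position: [0.4089, -0.227, 0.218]
orientation: [0.805, 0.594, -0.0, -0.001]
force: [0.2, 0.1, -0.7]
grip_width: 0.0323
finger_force: 0.0
```

Run:
```python
from h import *
st,c=look("wrist","w14"); print(st["position"],st["orientation"],st["grip_width"])
im=c["pixels"];hsv=cv2.cvtColor(im,cv2.COLOR_BGR2HSV);H,S,V=[hsv[...,i].astype(int) for i in range(3)]
# bar along image column: in w7 bar at cols 249-260, rows 130-215
for row in (150,170,190,205):
    l=im[row,235:295].astype(int); v=H[row,235:295]; s=S[row,235:295]; vv=V[row,235:295]
    e=np.where((s>140)&(vv>100))[0]; print(row,(e+235).tolist())
plan((.4095,-.2265,.053),None,8)
```

```text
[ 0.40893336 -0.22703142  0.21804696] [ 8.04577274e-01  5.93846342e-01 -3.49702340e-04 -1.34537678e-03] 0.03229353529323485
150 [236, 237, 238, 239, 240, 241, 244, 245, 246, 247, 248, 250, 251, 252, 253, 254, 255, 257, 258, 259, 260, 261, 262, 263, 264, 288]
170 [237, 247, 248, 249, 250, 251, 252, 253, 254, 258, 259, 260, 261, 262, 263, 264, 265, 266, 267, 268, 287]
190 [245, 249, 251, 252, 253, 254, 255, 258, 259, 260, 261, 262, 263, 264, 265, 266, 267, 268, 269, 270, 271, 272, 273, 274, 275, 276, 277]
205 [236, 251, 252, 253, 254, 255, 257, 258, 259, 260, 261, 262, 263, 264, 265, 266, 267, 268, 269, 270, 271, 272, 273, 274, 275, 276, 277, 278, 279, 280, 281, 282, 283, 284, 285, 286, 287, 288, 289, 290]
rows 8
([0, 0, 21], 0.0)
([1, 0, 20], 0.0)
([0, 0, 21], 0.0)
([1, 0, 21], 0.0)
([0, 0, 20], 0.0)
([1, 0, 21], 0.0)
([0, 0, 20], 0.0)
([0, -1, 21], 0.0)
end [ 0.4089 -0.2268  0.0531] -17.6
```

arm_command(motion=[{"hand": -0.25,"slide": [0,0,30],"yaw": 0},{"hand": -0.25,"slide": [0,0,30],"yaw": 0},{"hand": -0.25,"slide": [0,0,30],"yaw": 0},{"hand": -0.25,"slide": [0,0,30],"yaw": 0},{"hand": -0.25,"slide": [0,0,15],"yaw": 0},{"hand": -0.25,"slide": [0,0,5],"yaw": 0},{"hand": -0.25,"slide": [0,0,5],"yaw": 0},{"hand": -0.25,"slide": [0,0,5],"yaw": 0}])

```text
clock: 38.2
position: [0.4103, -0.2269, 0.0694]
orientation: [0.803, 0.596, 0.0, 0.0]
force: [-0.1, -0.4, 0.8]
grip_width: 0.0319
finger_force: 0.0
```

arm_command(force=25, motion=[{"hand": -0.25,"slide": [0,0,5],"yaw": 0},{"hand": -0.25,"slide": [0,0,5],"yaw": 0},{"hand": -0.25,"slide": [0,0,5],"yaw": 0},{"hand": -0.25,"slide": [0,0,0],"yaw": 0},{"hand": -1,"slide": [0,0,0],"yaw": 0},{"hand": -1,"slide": [0,0,0],"yaw": 0},{"hand": -1,"slide": [0,0,0],"yaw": 0},{"hand": -1,"slide": [0,0,0],"yaw": 0}])

```text
clock: 39.0
position: [0.41, -0.2268, 0.0544]
orientation: [0.803, 0.596, -0.0, 0.0]
force: [-0.8, 0.1, 1.4]
grip_width: 0.0094
finger_force: 24.4
```

arm_command(motion=[{"hand": -1,"slide": [0,4,0],"yaw": 0},{"hand": -1,"slide": [0,10,0],"yaw": 0},{"hand": -1,"slide": [0,14,0],"yaw": 0},{"hand": -1,"slide": [0,16,0],"yaw": 0},{"hand": -1,"slide": [0,16,0],"yaw": 0},{"hand": -1,"slide": [0,16,0],"yaw": 0},{"hand": -1,"slide": [0,12,0],"yaw": 0},{"hand": -1,"slide": [0,6,0],"yaw": 0}])

```text
clock: 39.8
position: [0.5015, -0.2551, 0.0544]
orientation: [0.803, 0.596, -0.0, 0.001]
force: [-3.3, -3.5, 5.4]
grip_width: 0.0098
finger_force: 25.3
```

arm_command(motion=[{"hand": -1,"slide": [0,2,0],"yaw": 0},{"hand": -1,"slide": [0,2,0],"yaw": 0},{"hand": -1,"slide": [0,2,0],"yaw": 0},{"hand": -1,"slide": [0,1,0],"yaw": 0},{"hand": -1,"slide": [0,1,0],"yaw": 0},{"hand": -1,"slide": [0,1,0],"yaw": 0},{"hand": -1,"slide": [0,0,0],"yaw": 0},{"hand": -1,"slide": [0,0,0],"yaw": 0}])

```text
clock: 40.6
position: [0.5082, -0.2571, 0.0544]
orientation: [0.803, 0.596, -0.0, 0.0]
force: [-1.2, -4.6, 1.4]
grip_width: 0.0099
finger_force: 25.0
```

arm_command(motion=[{"hand": -1,"slide": [0,1,0],"yaw": 0},{"hand": -1,"slide": [0,0,0],"yaw": 0},{"hand": -1,"slide": [0,1,0],"yaw": 0},{"hand": -1,"slide": [0,0,0],"yaw": 0},{"hand": -1,"slide": [0,1,0],"yaw": 0},{"hand": -1,"slide": [0,0,0],"yaw": 0},{"hand": -1,"slide": [0,0,0],"yaw": 0},{"hand": -1,"slide": [0,0,0],"yaw": 0}])

```text
clock: 41.4
position: [0.5084, -0.2571, 0.0544]
orientation: [0.803, 0.596, -0.002, -0.002]
force: [-13.5, -3.2, 11.8]
grip_width: 0.0103
finger_force: 26.1
```

arm_command(motion=[{"hand": -1,"slide": [0,-1,0],"yaw": 0},{"hand": -1,"slide": [0,-1,0],"yaw": 0},{"hand": -0.25,"slide": [0,0,0],"yaw": 0},{"hand": -0.25,"slide": [0,0,0],"yaw": 0},{"hand": -0.25,"slide": [0,0,0],"yaw": 0},{"hand": -0.25,"slide": [0,0,-10],"yaw": 0},{"hand": -0.25,"slide": [0,0,-20],"yaw": 0},{"hand": -0.25,"slide": [0,0,-30],"yaw": 0}])

```text
clock: 42.2
position: [0.5088, -0.2562, 0.1143]
orientation: [0.803, 0.596, -0.0, -0.001]
force: [-0.6, -0.7, 0.2]
grip_width: 0.0322
finger_force: 0.0
```

arm_command(motion=[{"hand": -0.25,"slide": [0,0,-35],"yaw": 0},{"hand": -0.25,"slide": [0,0,-35],"yaw": 0},{"hand": -0.25,"slide": [0,0,-35],"yaw": 0},{"hand": -0.25,"slide": [0,0,0],"yaw": 0},{"hand": -0.25,"slide": [0,0,0],"yaw": 0},{"hand": -0.25,"slide": [0,0,0],"yaw": 0},{"hand": -0.25,"slide": [0,0,0],"yaw": 0},{"hand": -0.25,"slide": [0,0,0],"yaw": 0}])

```text
clock: 43.0
position: [0.5091, -0.2566, 0.2183]
orientation: [0.803, 0.596, -0.0, -0.001]
force: [0.4, 0.4, 0.1]
grip_width: 0.0319
finger_force: 0.0
```

Run:
```python
from h import *
st,c=look("wrist","w15"); print(st["position"])
im=c["pixels"];t0=cv2.imread("pics/t5.png");t1=r.camera("top")
# bar in top view: compare? arm covers; use wrist: bar column profile
hsv=cv2.cvtColor(im,cv2.COLOR_BGR2HSV)
for row in (150,180,210):
    g=hsv[row,225:330]; print(row,[(i+225) for i in range(105) if g[i,1]>150 and g[i,2]>130])
c=plan((.45,-.02,.24),40,8); c=plan((.43,.2,.24),80.2,6,c); c=plan((.437,.332,.22),None,4,c)
```

```text
[ 0.50912029 -0.25663737  0.21833231]
150 [252, 253, 254, 259, 260]
180 [252, 253, 259, 260]
210 [252, 253, 258, 259, 260, 261, 262, 263, 264, 265, 266, 267, 268, 269, 270, 271, 272, 273, 274, 275, 276, 277, 278, 279, 280, 281, 282, 283, 284, 285, 286, 287, 288, 289]
rows 8
([26, -16, -3], -7.1)
([28, -12, -2], -7.1)
([29, -9, -3], -7.1)
([30, -5, -3], -7.1)
([31, -1, -2], -7.1)
([30, 2, -3], -7.1)
([30, 7, -3], -7.1)
([29, 9, -2], -7.1)
end [ 0.4497 -0.0202  0.2397] 40.0
rows 6
([30, 21, 0], -6.7)
([28, 25, 0], -6.7)
([24, 27, 0], -6.7)
([22, 30, 0], -6.7)
([17, 33, 0], -6.7)
([14, 34, 0], -6.7)
end [0.4298 0.2003 0.2397] 80.2
rows 4
([4, 33, 5], 0.0)
([4, 33, 5], 0.0)
([4, 32, 5], 0.0)
([3, 33, 5], 0.0)
end [0.4374 0.3319 0.2197] 80.2
```

arm_command(motion=[{"hand": 0.25,"slide": [26,-16,-3],"yaw": -7.1},{"hand": 0.25,"slide": [28,-12,-2],"yaw": -7.1},{"hand": 0.25,"slide": [29,-9,-3],"yaw": -7.1},{"hand": 0.25,"slide": [30,-5,-3],"yaw": -7.1},{"hand": 0.25,"slide": [31,-1,-2],"yaw": -7.1},{"hand": 0.25,"slide": [30,2,-3],"yaw": -7.1},{"hand": 0.25,"slide": [30,7,-3],"yaw": -7.1},{"hand": 0.25,"slide": [29,9,-2],"yaw": -7.1}])

```text
clock: 43.9
position: [0.4496, -0.0192, 0.2404]
orientation: [0.421, 0.907, 0.0, 0.0]
force: [0.1, 0.4, 0.3]
grip_width: 0.0535
finger_force: 0.0
```

arm_command(motion=[{"hand": 0.25,"slide": [30,21,0],"yaw": -6.7},{"hand": 0.25,"slide": [28,25,0],"yaw": -6.7},{"hand": 0.25,"slide": [24,27,0],"yaw": -6.7},{"hand": 0.25,"slide": [22,30,0],"yaw": -6.7},{"hand": 0.25,"slide": [17,33,0],"yaw": -6.7},{"hand": 0.25,"slide": [14,34,0],"yaw": -6.7},{"hand": 0.25,"slide": [7,45,0],"yaw": 0},{"hand": 0.25,"slide": [4,45,0],"yaw": 0}])

```text
clock: 44.7
position: [0.434, 0.2924, 0.2403]
orientation: [0.086, 0.996, -0.0, 0.0]
force: [1.9, -0.2, -0.5]
grip_width: 0.0533
finger_force: 0.0
```

Run:
```python
from h import *
print(r.get_state()["position"])
c=plan((.4365,.3313,.04),80.2,8)
```

```text
[0.43399858 0.29236244 0.24031388]
rows 8
([1, 5, 25], -0.0)
([0, 5, 25], -0.0)
([1, 5, 25], -0.0)
([0, 4, 25], -0.0)
([1, 5, 25], -0.0)
([0, 5, 25], -0.0)
([1, 5, 25], -0.0)
([0, 5, 25], -0.0)
end [0.4367 0.3315 0.0403] 80.2
```

arm_command(motion=[{"hand": 0.25,"slide": [4,39,10],"yaw": 0},{"hand": 0.25,"slide": [0,0,40],"yaw": 0},{"hand": 0.25,"slide": [0,0,40],"yaw": 0},{"hand": 0.25,"slide": [0,0,40],"yaw": 0},{"hand": 0.25,"slide": [0,0,35],"yaw": 0},{"hand": 0.25,"slide": [0,0,20],"yaw": 0},{"hand": 0.25,"slide": [0,0,10],"yaw": 0},{"hand": 0.25,"slide": [0,0,4],"yaw": 0}])

```text
clock: 45.5
position: [0.4369, 0.3296, 0.0405]
orientation: [0.086, 0.996, -0.0, -0.001]
force: [0.3, -0.1, 0.7]
grip_width: 0.0534
finger_force: 0.0
```

arm_command(force=25, motion=[{"hand": 0.25,"slide": [0,0,0],"yaw": 0},{"hand": -1,"slide": [0,0,0],"yaw": 0},{"hand": -1,"slide": [0,0,0],"yaw": 0},{"hand": -1,"slide": [0,0,0],"yaw": 0},{"hand": -1,"slide": [0,0,0],"yaw": 0},{"hand": -1,"slide": [0,0,0],"yaw": 0},{"hand": -1,"slide": [0,0,0],"yaw": 0},{"hand": -1,"slide": [0,0,0],"yaw": 0}])

```text
clock: 46.3
position: [0.4381, 0.3303, 0.0426]
orientation: [0.086, 0.996, 0.001, 0.001]
force: [-1.9, -0.7, 6.2]
grip_width: 0.0343
finger_force: 24.8
```

Run:
```python
from h import *
p=r.get_state()["position"];print(p)
c=plan((p[0],p[1],.24),None,5); c=plan((.437,.19,.24),None,3,c);c=plan((.44,-.1,.22),76.1,8,c);c=plan((.4722,-.187,.1),None,6,c)
```

```text
[0.43809924 0.3303032  0.04262763]
rows 5
([0, 0, -39], 0.0)
([0, 0, -40], 0.0)
([0, 0, -39], 0.0)
([0, 0, -40], 0.0)
([0, 0, -39], 0.0)
end [0.4381 0.3303 0.2396] 80.2
rows 3
([-8, -46, 0], 0.0)
([-7, -46, 0], 0.0)
([-8, -46, 0], 0.0)
end [0.4372 0.1904 0.2396] 80.2
rows 8
([-7, -36, 2], 0.5)
([-6, -35, 3], 0.5)
([-8, -36, 2], 0.5)
([-7, -35, 3], 0.5)
([-8, -36, 2], 0.5)
([-8, -35, 3], 0.5)
([-8, -36, 2], 0.5)
([-9, -35, 3], 0.5)
end [ 0.4398 -0.1001  0.2196] 76.2
rows 6
([-9, -13, 20], 0.0)
([-8, -13, 20], 0.0)
([-9, -12, 20], 0.0)
([-9, -13, 20], 0.0)
([-9, -13, 20], 0.0)
([-8, -13, 20], 0.0)
end [ 0.4719 -0.1873  0.0996] 76.2
```

arm_command(motion=[{"hand": -1,"slide": [0,0,-39],"yaw": 0},{"hand": -1,"slide": [0,0,-40],"yaw": 0},{"hand": -1,"slide": [0,0,-39],"yaw": 0},{"hand": -1,"slide": [0,0,-40],"yaw": 0},{"hand": -1,"slide": [0,0,-39],"yaw": 0},{"hand": -1,"slide": [-8,-46,0],"yaw": 0},{"hand": -1,"slide": [-7,-46,0],"yaw": 0},{"hand": -1,"slide": [-8,-46,0],"yaw": 0}])

```text
clock: 47.1
position: [0.4362, 0.1887, 0.2391]
orientation: [0.085, 0.996, 0.0, 0.001]
force: [0.9, -0.9, -1.5]
grip_width: 0.034
finger_force: 24.5
```

arm_command(motion=[{"hand": -1,"slide": [-7,-36,2],"yaw": 0.5},{"hand": -1,"slide": [-6,-35,3],"yaw": 0.5},{"hand": -1,"slide": [-8,-36,2],"yaw": 0.5},{"hand": -1,"slide": [-7,-35,3],"yaw": 0.5},{"hand": -1,"slide": [-8,-36,2],"yaw": 0.5},{"hand": -1,"slide": [-8,-35,3],"yaw": 0.5},{"hand": -1,"slide": [-8,-36,2],"yaw": 0.5},{"hand": -1,"slide": [-9,-35,3],"yaw": 0.5}])

```text
clock: 47.9
position: [0.4389, -0.1022, 0.2189]
orientation: [0.121, 0.993, -0.0, 0.001]
force: [1.1, 0.6, -0.3]
grip_width: 0.0341
finger_force: 24.5
```

arm_command(motion=[{"hand": -1,"slide": [-9,-13,20],"yaw": 0},{"hand": -1,"slide": [-8,-13,20],"yaw": 0},{"hand": -1,"slide": [-9,-12,20],"yaw": 0},{"hand": -1,"slide": [-9,-13,20],"yaw": 0},{"hand": -1,"slide": [-9,-13,20],"yaw": 0},{"hand": -1,"slide": [-8,-13,20],"yaw": 0},{"hand": -1,"slide": [0,0,20],"yaw": 0},{"hand": -1,"slide": [0,0,0],"yaw": 0}])

```text
clock: 48.7
position: [0.4697, -0.1874, 0.0767]
orientation: [0.121, 0.993, 0.001, -0.002]
force: [-1.3, 0.6, 0.3]
grip_width: 0.0341
finger_force: 24.5
```

Run:
```python
from h import *
s=r.get_state();print(s["position"],s["force"])
plan((.4728,-.1875,.038),76,6)
```

```text
[ 0.4696882  -0.18743493  0.07665546] [-1.28351452  0.59276249  0.28560923]
rows 6
([-1, 0, 6], 0.0)
([0, 0, 7], 0.0)
([-1, 0, 6], 0.0)
([0, 0, 7], 0.0)
([-1, 1, 6], 0.0)
([0, 0, 7], 0.0)
end [ 0.4728 -0.1872  0.0377] 76.1
```

arm_command(motion=[{"hand": -1,"slide": [-2,0,12],"yaw": 0},{"hand": -1,"slide": [-1,1,12],"yaw": 0},{"hand": -1,"slide": [0,0,8],"yaw": 0},{"hand": -1,"slide": [0,0,5],"yaw": 0},{"hand": -1,"slide": [0,0,0],"yaw": 0},{"hand": -1,"slide": [0,0,0],"yaw": 0},{"hand": -1,"slide": [0,0,0],"yaw": 0},{"hand": -1,"slide": [0,0,0],"yaw": 0}])

```text
clock: 49.5
position: [0.4745, -0.1878, 0.0417]
orientation: [0.121, 0.993, -0.0, 0.0]
force: [1.0, 0.2, -1.2]
grip_width: 0.0342
finger_force: 24.5
```

arm_command(motion=[{"hand": 0.3,"slide": [0,0,0],"yaw": 0},{"hand": 0.3,"slide": [0,0,0],"yaw": 0},{"hand": 0.3,"slide": [0,0,0],"yaw": 0},{"hand": 0.3,"slide": [0,0,0],"yaw": 0},{"hand": 0.3,"slide": [0,0,-10],"yaw": 0},{"hand": 0.3,"slide": [0,0,-30],"yaw": 0},{"hand": 0.3,"slide": [0,0,-40],"yaw": 0},{"hand": 0.3,"slide": [0,0,-30],"yaw": 0}])

```text
clock: 50.3
position: [0.4745, -0.1877, 0.154]
orientation: [0.121, 0.993, -0.0, 0.001]
force: [0.6, -1.5, -0.6]
grip_width: 0.056
finger_force: 0.0
```

Run:
```python
from h import *
st,c=look("wrist","w16");print(st["position"])
# compare with the first view: same method on w3 pose
def jar(fn,s):
    im=cv2.imread(f"pics/{fn}.png"); hsv=cv2.cvtColor(im,cv2.COLOR_BGR2HSV); S,V=hsv[...,1].astype(int),hsv[...,2].astype(int)
    m=np.zeros(S.shape,bool); m[170:240,225:290]=1
    m&=(S<95)&(V>60)
    for k in blobs(m,60)[:3]:
        w=onz(c,k[:,0,:],.032,s).astype(np.float32); print(fn,cv2.contourArea(k),cv2.boundingRect(k),np.round(cv2.minEnclosingCircle(w)[0],4),round(cv2.minEnclosingCircle(w)[1],4))
s3=dict(position=np.array([.47023428,-.18621927,.14708606]),orientation=np.array([.121,.993,.001,-.001])/np.linalg.norm([.121,.993,.001,-.001]))
jar("w3",s3); jar("w16",st)
q=plan((.44,.0,.24),None,6); q=plan((.452,.36,.24),80.2,8,q)
```

```text
[ 0.47447875 -0.1877372   0.15398194]
w3 1449.5 (233, 174, 42, 46) [ 0.4669 -0.188 ] 0.0201
w16 1355.5 (236, 170, 41, 43) [ 0.4685 -0.1865] 0.0198
rows 6
([13, 29, -14], 0.0)
([14, 29, -13], 0.0)
([13, 29, -14], 0.0)
([14, 29, -14], 0.0)
([13, 29, -13], 0.0)
([14, 30, -14], 0.0)
end [0.4398 0.0005 0.2402] 76.2
rows 8
([9, 44, 0], -0.5)
([9, 44, 0], -0.5)
([9, 44, 0], -0.5)
([8, 44, 0], -0.5)
([7, 45, 0], -0.5)
([8, 44, 0], -0.5)
([7, 45, 0], -0.5)
([6, 44, 0], -0.5)
end [0.4523 0.3599 0.2402] 80.2
```

Jar is back within about 2 mm. Now the spool.

arm_command(motion=[{"hand": 0.6,"slide": [13,29,-14],"yaw": 0},{"hand": 0.6,"slide": [14,29,-13],"yaw": 0},{"hand": 0.6,"slide": [13,29,-14],"yaw": 0},{"hand": 0.6,"slide": [14,29,-14],"yaw": 0},{"hand": 0.6,"slide": [13,29,-13],"yaw": 0},{"hand": 0.6,"slide": [14,30,-14],"yaw": 0},{"hand": 0.6,"slide": [0,0,0],"yaw": 0},{"hand": 0.6,"slide": [0,0,0],"yaw": 0}])

```text
clock: 51.15
position: [0.4376, 0.0021, 0.234]
orientation: [0.12, 0.993, -0.0, 0.001]
force: [-0.2, 0.3, -0.2]
grip_width: 0.0682
finger_force: 0.0
```

arm_command(motion=[{"hand": 0.6,"slide": [9,44,0],"yaw": -0.5},{"hand": 0.6,"slide": [9,44,0],"yaw": -0.5},{"hand": 0.6,"slide": [9,44,0],"yaw": -0.5},{"hand": 0.6,"slide": [8,44,0],"yaw": -0.5},{"hand": 0.6,"slide": [7,45,0],"yaw": -0.5},{"hand": 0.6,"slide": [8,44,0],"yaw": -0.5},{"hand": 0.6,"slide": [7,45,0],"yaw": -0.5},{"hand": 0.6,"slide": [6,44,0],"yaw": -0.5}])

```text
clock: 51.95
position: [0.4505, 0.3621, 0.2327]
orientation: [0.086, 0.996, -0.0, -0.0]
force: [0.8, -0.9, 0.5]
grip_width: 0.0683
finger_force: 0.0
```

Run:
```python
from h import *
p=r.get_state()["position"];print(p)
c=plan((.4525,.4138,.2),80.2,2); c=plan((.4525,.4138,.036),None,6,c)
```

```text
[0.45054389 0.36205968 0.23272521]
rows 2
([3, 26, 16], -0.0)
([4, 25, 17], -0.0)
end [0.4524 0.4135 0.1997] 80.1
rows 6
([0, 0, 27], 0.0)
([0, 0, 28], 0.0)
([0, 0, 27], 0.0)
([0, 0, 27], 0.0)
([0, 0, 27], 0.0)
([0, 0, 28], 0.0)
end [0.4524 0.4135 0.0357] 80.1
```

arm_command(motion=[{"hand": 0.6,"slide": [3,26,16],"yaw": 0},{"hand": 0.6,"slide": [4,25,17],"yaw": 0},{"hand": 0.6,"slide": [0,0,35],"yaw": 0},{"hand": 0.6,"slide": [0,0,40],"yaw": 0},{"hand": 0.6,"slide": [0,0,40],"yaw": 0},{"hand": 0.6,"slide": [0,0,30],"yaw": 0},{"hand": 0.6,"slide": [0,0,14],"yaw": 0},{"hand": 0.6,"slide": [0,0,5],"yaw": 0}])

```text
clock: 52.75
position: [0.4518, 0.4114, 0.0347]
orientation: [0.086, 0.996, -0.001, -0.001]
force: [-0.1, -0.3, 0.7]
grip_width: 0.0686
finger_force: 0.0
```

arm_command(force=30, motion=[{"hand": 0.6,"slide": [0,0,0],"yaw": 0},{"hand": -1,"slide": [0,0,0],"yaw": 0},{"hand": -1,"slide": [0,0,0],"yaw": 0},{"hand": -1,"slide": [0,0,0],"yaw": 0},{"hand": -1,"slide": [0,0,0],"yaw": 0},{"hand": -1,"slide": [0,0,0],"yaw": 0},{"hand": -1,"slide": [0,0,0],"yaw": 0},{"hand": -1,"slide": [0,0,0],"yaw": 0}])

```text
clock: 53.55
position: [0.4529, 0.4132, 0.0381]
orientation: [0.086, 0.996, 0.001, 0.001]
force: [-0.3, -1.1, 5.9]
grip_width: 0.0418
finger_force: 30.1
```

Run:
```python
from h import *
p=r.get_state()["position"];print(p)
c=plan((p[0],p[1],.24),None,5); c=plan((.444,.27,.24),None,3,c);c=plan((.44,-.07,.24),76.1,8,c);c=plan((.4335,-.293,.12),None,7,c)
```

```text
[0.45290098 0.41320237 0.03808152]
rows 5
([0, 0, -40], 0.0)
([0, 0, -41], 0.0)
([0, 0, -40], 0.0)
([0, 0, -41], 0.0)
([0, 0, -40], 0.0)
end [0.4529 0.4132 0.2401] 80.2
rows 3
([-5, -48, 0], 0.0)
([-5, -47, 0], 0.0)
([-6, -48, 0], 0.0)
end [0.4442 0.2696 0.2401] 80.2
rows 8
([-7, -42, 0], 0.5)
([-7, -42, 0], 0.5)
([-7, -42, 0], 0.5)
([-8, -41, 0], 0.5)
([-8, -42, 0], 0.5)
([-9, -41, 0], 0.5)
([-9, -42, 0], 0.5)
([-9, -41, 0], 0.5)
end [ 0.44   -0.0696  0.2401] 76.2
rows 7
([-7, -31, 17], 0.0)
([-6, -31, 17], 0.0)
([-7, -32, 17], 0.0)
([-7, -31, 18], 0.0)
([-7, -31, 17], 0.0)
([-6, -31, 17], 0.0)
([-7, -32, 17], 0.0)
end [ 0.4333 -0.2934  0.1201] 76.2
```

arm_command(motion=[{"hand": -1,"slide": [0,0,-40],"yaw": 0},{"hand": -1,"slide": [0,0,-41],"yaw": 0},{"hand": -1,"slide": [0,0,-40],"yaw": 0},{"hand": -1,"slide": [0,0,-41],"yaw": 0},{"hand": -1,"slide": [0,0,-40],"yaw": 0},{"hand": -1,"slide": [-5,-48,0],"yaw": 0},{"hand": -1,"slide": [-5,-47,0],"yaw": 0},{"hand": -1,"slide": [-6,-48,0],"yaw": 0}])

```text
clock: 54.35
position: [0.443, 0.2679, 0.2395]
orientation: [0.085, 0.996, 0.0, 0.001]
force: [1.9, -0.3, -1.0]
grip_width: 0.0414
finger_force: 31.1
```

arm_command(motion=[{"hand": -1,"slide": [-7,-42,0],"yaw": 0.5},{"hand": -1,"slide": [-7,-42,0],"yaw": 0.5},{"hand": -1,"slide": [-7,-42,0],"yaw": 0.5},{"hand": -1,"slide": [-8,-41,0],"yaw": 0.5},{"hand": -1,"slide": [-8,-42,0],"yaw": 0.5},{"hand": -1,"slide": [-9,-41,0],"yaw": 0.5},{"hand": -1,"slide": [-9,-42,0],"yaw": 0.5},{"hand": -1,"slide": [-9,-41,0],"yaw": 0.5}])

```text
clock: 55.15
position: [0.4389, -0.072, 0.2394]
orientation: [0.121, 0.993, -0.0, 0.001]
force: [0.3, 0.2, 0.4]
grip_width: 0.0415
finger_force: 31.1
```

arm_command(motion=[{"hand": -1,"slide": [-7,-31,17],"yaw": 0},{"hand": -1,"slide": [-6,-31,17],"yaw": 0},{"hand": -1,"slide": [-7,-32,17],"yaw": 0},{"hand": -1,"slide": [-7,-31,18],"yaw": 0},{"hand": -1,"slide": [-7,-31,17],"yaw": 0},{"hand": -1,"slide": [-6,-31,17],"yaw": 0},{"hand": -1,"slide": [-7,-32,17],"yaw": 0},{"hand": -1,"slide": [0,0,0],"yaw": 0}])

```text
clock: 55.95
position: [0.4317, -0.2972, 0.1173]
orientation: [0.122, 0.993, -0.0, -0.0]
force: [-0.1, 0.6, -0.3]
grip_width: 0.0414
finger_force: 31.1
```

Run:
```python
from h import *
s=r.get_state();print(s["position"],s["force"])
plan((.4333,-.2935,.036),75.9,7)
```

```text
[ 0.43170268 -0.29718704  0.11730156] [-0.11115709  0.59713194 -0.25255006]
rows 7
([0, 1, 12], 0.0)
([0, 0, 11], 0.0)
([0, 1, 12], 0.0)
([0, 0, 11], 0.0)
([0, 1, 12], 0.0)
([-1, 0, 12], 0.0)
([0, 1, 11], 0.0)
end [ 0.4336 -0.2935  0.0363] 76.0
```

arm_command(motion=[{"hand": -1,"slide": [-1,2,20],"yaw": 0},{"hand": -1,"slide": [0,2,20],"yaw": 0},{"hand": -1,"slide": [0,0,20],"yaw": 0},{"hand": -1,"slide": [0,0,13],"yaw": 0},{"hand": -1,"slide": [0,0,7],"yaw": 0},{"hand": -1,"slide": [0,0,2],"yaw": 0},{"hand": -1,"slide": [0,0,0],"yaw": 0},{"hand": -1,"slide": [0,0,0],"yaw": 0}])

```text
clock: 56.75
position: [0.4346, -0.2907, 0.0371]
orientation: [0.12, 0.993, -0.0, 0.001]
force: [1.0, -0.2, -1.0]
grip_width: 0.0412
finger_force: 31.1
```

arm_command(motion=[{"hand": 0.5,"slide": [0,0,0],"yaw": 0},{"hand": 0.5,"slide": [0,0,0],"yaw": 0},{"hand": 0.5,"slide": [0,0,0],"yaw": 0},{"hand": 0.5,"slide": [0,0,0],"yaw": 0},{"hand": 0.5,"slide": [0,0,-10],"yaw": 0},{"hand": 0.5,"slide": [0,0,-30],"yaw": 0},{"hand": 0.5,"slide": [0,0,-35],"yaw": 0},{"hand": 0.5,"slide": [0,0,-30],"yaw": 0}])

```text
clock: 57.55
position: [0.4342, -0.2905, 0.1435]
orientation: [0.121, 0.993, -0.0, 0.0]
force: [0.5, -1.1, 0.2]
grip_width: 0.0641
finger_force: 0.0
```

Run:
```python
from h import *
st,c=look("wrist","w17");print(st["position"])
im=c["pixels"];hsv=cv2.cvtColor(im,cv2.COLOR_BGR2HSV);S,V=hsv[...,1].astype(int),hsv[...,2].astype(int)
for k in blobs((S<80)&(V>140),600)[:2]:
    w=onz(c,k[:,0,:],.024,st); e,r_=cv2.minEnclosingCircle(w.astype(np.float32)); print(cv2.contourArea(k),"w",np.round(e,4),round(r_,4),"start spool .431 -.2944 .0235")
plan((.45,-.0,.26),None,8)
```

```text
[ 0.43415816 -0.29049449  0.14352633]
2022.0 w [ 0.432  -0.2899] 0.0237 start spool .431 -.2944 .0235
822.0 w [ 0.4721 -0.1884] 0.0216 start spool .431 -.2944 .0235
rows 8
([7, 36, -14], 0.0)
([7, 36, -14], 0.0)
([7, 36, -14], 0.0)
([7, 35, -14], 0.0)
([7, 36, -14], 0.0)
([7, 36, -14], 0.0)
([7, 36, -14], 0.0)
([7, 36, -14], 0.0)
end [ 0.4503 -0.      0.2599] 76.2
```

The spool is about 4 mm off along the closing direction. I'll regrip centred on its start place, which slides it back.

arm_command(motion=[{"hand": 0.6,"slide": [0,-4,20],"yaw": 0},{"hand": 0.6,"slide": [0,0,25],"yaw": 0},{"hand": 0.6,"slide": [0,0,25],"yaw": 0},{"hand": 0.6,"slide": [0,0,20],"yaw": 0},{"hand": 0.6,"slide": [0,0,12],"yaw": 0},{"hand": 0.6,"slide": [0,0,6],"yaw": 0},{"hand": 0.6,"slide": [0,0,0],"yaw": 0},{"hand": 0.6,"slide": [0,0,0],"yaw": 0}])

```text
clock: 58.4
position: [0.4336, -0.2947, 0.0341]
orientation: [0.121, 0.993, -0.0, 0.0]
force: [0.1, -0.9, 0.7]
grip_width: 0.0682
finger_force: 0.0
```

arm_command(force=20, motion=[{"hand": -1,"slide": [0,0,0],"yaw": 0},{"hand": -1,"slide": [0,0,0],"yaw": 0},{"hand": -1,"slide": [0,0,0],"yaw": 0},{"hand": -1,"slide": [0,0,0],"yaw": 0},{"hand": -1,"slide": [0,0,0],"yaw": 0},{"hand": -1,"slide": [0,0,0],"yaw": 0},{"hand": -1,"slide": [0,0,0],"yaw": 0},{"hand": 0.5,"slide": [0,0,0],"yaw": 0}])

```text
clock: 59.2
position: [0.4334, -0.2945, 0.0338]
orientation: [0.121, 0.993, -0.0, 0.0]
force: [-0.2, 0.2, 0.2]
grip_width: 0.0549
finger_force: 0.0
```

arm_command(motion=[{"hand": 0.5,"slide": [0,0,0],"yaw": 0},{"hand": 0.5,"slide": [0,0,0],"yaw": 0},{"hand": 0.5,"slide": [0,0,0],"yaw": 0},{"hand": 0.5,"slide": [0,0,0],"yaw": 0},{"hand": 0.5,"slide": [0,0,-10],"yaw": 0},{"hand": 0.5,"slide": [0,0,-30],"yaw": 0},{"hand": 0.5,"slide": [0,0,-35],"yaw": 0},{"hand": 0.5,"slide": [0,0,-30],"yaw": 0}])

```text
clock: 60.0
position: [0.4332, -0.2943, 0.1405]
orientation: [0.121, 0.993, -0.0, 0.0]
force: [-0.1, -0.5, -0.1]
grip_width: 0.0643
finger_force: 0.0
```

Run:
```python
from h import *
st,c=look("wrist","w18");print(st["position"])
im=c["pixels"];hsv=cv2.cvtColor(im,cv2.COLOR_BGR2HSV);S,V=hsv[...,1].astype(int),hsv[...,2].astype(int)
for k in blobs((S<80)&(V>140),600)[:2]:
    w=onz(c,k[:,0,:],.024,st); e,r_=cv2.minEnclosingCircle(w.astype(np.float32)); print(cv2.contourArea(k),"w",np.round(e,4),round(r_,4))
```

```text
[ 0.43321219 -0.29434907  0.14053595]
2069.5 w [ 0.4307 -0.2945] 0.0239
827.5 w [ 0.4722 -0.1879] 0.0217
```

arm_command(motion=[{"hand": 0.5,"slide": [7,36,-14],"yaw": 0},{"hand": 0.5,"slide": [7,36,-14],"yaw": 0},{"hand": 0.5,"slide": [7,36,-14],"yaw": 0},{"hand": 0.5,"slide": [7,36,-14],"yaw": 0},{"hand": 0.5,"slide": [7,36,-14],"yaw": 0},{"hand": 0.5,"slide": [7,36,-14],"yaw": 0},{"hand": 0.5,"slide": [7,36,-14],"yaw": 0},{"hand": 0.5,"slide": [0,0,0],"yaw": 0}])

```text
clock: 60.85
position: [0.4464, -0.0347, 0.2385]
orientation: [0.119, 0.993, 0.0, 0.002]
force: [-0.8, -0.8, -0.1]
grip_width: 0.0641
finger_force: 0.0
```

arm_command(motion=[{"hand": 0.5,"slide": [20,40,0],"yaw": 0},{"hand": 0.5,"slide": [20,40,0],"yaw": 0},{"hand": 0.5,"slide": [20,40,0],"yaw": 0},{"hand": 0.5,"slide": [20,40,0],"yaw": 0},{"hand": 0.5,"slide": [20,40,0],"yaw": 0},{"hand": 0.5,"slide": [0,0,0],"yaw": 0},{"hand": 0.5,"slide": [0,0,0],"yaw": 0},{"hand": 0.5,"slide": [0,0,0],"yaw": 0}])

```text
clock: 61.65
position: [0.3969, 0.1793, 0.2363]
orientation: [0.121, 0.993, -0.0, 0.0]
force: [0.1, -0.7, 0.5]
grip_width: 0.064
finger_force: 0.0
```

Run:
```python
from h import *
t=r.camera("top");im=t["pixels"];cv2.imwrite("pics/t19.png",im);o=cv2.imread("pics/top0.png")
def bl(im,fn,box,z):
    hsv=cv2.cvtColor(im,cv2.COLOR_BGR2HSV);S,V=hsv[...,1].astype(int),hsv[...,2].astype(int);H=hsv[...,0].astype(int)
    m=np.zeros(S.shape,bool);x0,y0,x1,y1=box;m[y0:y1,x0:x1]=fn(H,S,V)[y0:y1,x0:x1]
    k=blobs(m)[0];M=cv2.moments(k);p=(M["m10"]/M["m00"],M["m01"]/M["m00"]);return onz(t,[p],z)[0].round(4),cv2.contourArea(k)
for n,f,b,z in [("spool",lambda H,S,V:(S<70)&(V>150),(355,205,390,235),.024),("jar",lambda H,S,V:(S<110)&(V>120),(322,195,348,220),.032),("bar",lambda H,S,V:(H>15)&(H<30)&(S>170)&(V>150),(340,175,378,200),.044)]:
    print(n,bl(o,f,b,z),bl(im,f,b,z))
print("chest diff front",np.abs(im[150:200,335:400].astype(int)-o[150:200,335:400]).mean())
```

```text
spool (array([ 0.4332, -0.2934]), 177.5) (array([ 0.4331, -0.2927]), 178.0)
jar (array([ 0.4704, -0.1855]), 101.5) (array([ 0.4725, -0.1856]), 112.5)
bar (array([ 0.5108, -0.2493]), 456.5) (array([ 0.5124, -0.2562]), 361.0)
chest diff front 14.009846153846153
```

Run:
```python
import cv2,numpy as np
o=cv2.imread("pics/top0.png");n=cv2.imread("pics/t19.png")
a=np.float32(cv2.cvtColor(o,6)[178:202,340:380]);b=np.float32(cv2.cvtColor(n,6)[178:202,340:380])
print(cv2.phaseCorrelate(a,b,cv2.createHanningWindow((40,24),cv2.CV_32F)),np.abs(a-b).mean())
from cell import r
print(r.job_done())
```

```text
((0.19702117500114724, 0.02220829970797311), 0.8936584778130054) 3.9543893
the job is handed in; nothing more can be done
None
```

The swap is done and handed in: the brass doming block stands in the middle of the rubber pad, the swage block is in its nest, the drawer is shut, and the spool and jar are back within about 2 mm of where they started.

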